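Turn a touch-panel glass over and stand it for inspection of its back

TASK

The front of the touch-panel glass on the light box has been checked; now stand it in the sloping stand for its back to be checked. Slide it flat until it juts out over an edge of the light box so that you can get under it, pick it up by that edge, turn it over, and set it in the stand on one of its long edges: lower edge down on the ledge, resting flat against the sloping face, roughly centred, the back of the glass facing outwards and up. Let go of it and leave the stand clear; it is glass, so never press it hard onto the box or stand, let it fall or throw it, and leave the dispenser, the wipes box and the loupe as they stand.

Things in the scene. Friction and masses are not known exactly. Their poses are not given: they have to be found in the camera images.
- panel: Rigid glass slab 120 mm (its x) by 160 mm (its y) by 6 mm (its z), 0.2 to 0.4 kg. Front (+z, up at the start): black border, grey window. Back (-z): light grey border, a row of brass pads on one long border. Origin: centre of the back face; front face at z = +6 mm. Lies flat on the light box, long edges roughly parallel to the box's front; too wide to grip across.
- panel_mid (a point): Centre of the glass slab (3 mm above panel's origin along its z); axes as panel.
- panel_edge_a (a point): Middle of the long edge at the panel's -x, at half thickness (x = -60 mm); faces roughly towards the robot at the start.
- panel_edge_b (a point): Middle of the opposite long edge (x = +60 mm).
- panel_edge_c (a point): Middle of the short edge at the panel's +y (y = +80 mm).
- panel_edge_d (a point): Middle of the short edge at the panel's -y (y = -80 mm).
- lightbox: Fixed grey housing 220 mm (x) by 220 mm (y), 90 mm high, flat flush white top without rims, vertical sides. Origin: centre of its underside on the bench; top at z = 90 mm, edges at x, y = +-110 mm; -x faces roughly the robot. The glass slides on it with moderate friction (about 0.4) and stays lying with less than half of it overhanging.
- stand: Fixed stand of bent aluminium sheet on a dark steel foot 150 (x) by 130 mm (y), 10 mm thick. Origin: on the bench, 10 mm from the foot's centre towards +x. At its +x side the sloping face, looking along +x and upwards, roughly away from the robot; its top leans back 30 degrees towards -x, towards the robot. Top of the sheet about 102 mm above the bench.
- stand_back: The stand's face and ledge. Origin: middle of their inner corner, 26 mm along the stand's +x, 40 mm above the bench. z runs up the slope (30 deg from vertical), x is the face's outward normal, y along the ledge. Face: x = 0, 130 mm wide, up to z = 72 mm. Ledge: z = 0, from x = 0 to 18 mm, then a lip 3 mm thick up to z = 8 mm. Glass properly set: centre at x 3, y 0, z 60 mm.
- dispenser: White solvent dispenser, 60 mm across, 126 mm high, standing loose on the bench beside the work; origin at the centre of its underside.
- wipes: Grey box of wipes, 110 x 110 x 36 mm with a pen (up to 45 mm) on top, loose on the bench beside the work; origin at the centre of its underside.
- loupe: Black inspection loupe, 38 mm across, 42 mm high, standing loose on the bench in front of the robot; origin at the centre of its underside.
Mind the look-alikes: they are no part of the job. There is more than one size of the panel; the job needs the middle-sized.

How it is judged:
On the way, in this order (a step that is already met when the one before it is completed fails the run):
1. the glass, still lying flat on the light box, juts out over an edge of the box by at least 15 mm (angle between panel's own z axis and vertical below 0.15 rad and contact force between panel and lightbox above 0.3 N and (x of any of panel_edge_a, panel_edge_b, panel_edge_c, panel_edge_d in the frame of lightbox above 0.125 m or x of any of panel_edge_a, panel_edge_b, panel_edge_c, panel_edge_d in the frame of lightbox below -0.125 m or y of any of panel_edge_a, panel_edge_b, panel_edge_c, panel_edge_d in the frame of lightbox above 0.125 m or y of any of panel_edge_a, panel_edge_b, panel_edge_c, panel_edge_d in the frame of lightbox below -0.125 m)), for 0.1 s.
2. the glass is held clear of the light box (contact force between panel and lightbox below 0.05 N and height (world z) of panel_mid above 0.11 m), for 0.2 s.
At the end, for the whole second after the job is handed in: The glass rests released in the stand, back outwards, leaning back 30 (within 8) degrees, on a long edge on the ledge (centre 55 to 66 mm up the slope, edge along the ledge within 8 degrees), against the face (centre within 9 mm), centred to 30 mm, at rest (angle between panel's own z axis and vertical between 1.95 and 2.24 rad and angle between the x axis of panel and the z axis of stand_back, either way round below 0.14 rad and z of panel_mid in the frame of stand_back between 0.055 and 0.066 m and x of panel_mid in the frame of stand_back between 0 and 0.009 m and y of panel_mid in the frame of stand_back between -0.03 and 0.03 m and linear speed of panel below 0.02 m/s and angular speed of panel below 0.1 rad/s); the robot touches nothing.
It fails at once if the glass falls or is thrown (moves faster than 0.7 m/s) (linear speed of panel above 0.7 m/s).
It fails at once if the glass is pressed hard onto the light box or the stand (over 80 N) (contact force between panel and lightbox above 80 N or contact force between panel and stand above 80 N).
It fails at once if the dispenser is moved by more than 25 mm or tipped (distance of dispenser from where it was at the start of the episode above 0.025 m or angle between dispenser's own z axis and vertical above 0.3 rad).
It fails at once if the wipes box is moved by more than 25 mm (distance of wipes from where it was at the start of the episode above 0.025 m).
It fails at once if the loupe is moved by more than 25 mm or tipped (distance of loupe from where it was at the start of the episode above 0.025 m or angle between loupe's own z axis and vertical above 0.3 rad).
It also fails if it takes over 67 s, if anything falls off the work surface, if the arm or the gripper's body presses on something with over 40 N, if the wrist force passes 120 N, or if a joint passes its speed limit or range.

ROBOT

A 6-joint arm with a two-finger parallel gripper is mounted at the origin on the work surface. World frame = base frame: x ahead of the robot, y to its left, z up, the work surface at z = 0. Lengths are in m, angles in rad, forces in N, time in s.
With the tool pointing down it reaches from about 0.25 to 0.725 m from the base axis. Payload 4 kg.
Tool frame: the origin (TCP) lies on the centre line of the jaws, within the pads' length; the fingertips stand 22 mm ahead of it and the grasp point (between the pads) lies 3 mm ahead of it; z points along the fingers, y is the line along which they close (so a half turn about z gives the same grasp; the last joint's range is limited). The gripper opens to 85 mm and grips with 20 to 120 N. Pads are 22 mm wide; open, the fingers measure 114 mm over their backs; the gripper's body (76 mm by 85 mm) begins 54 mm behind the grasp point. The pads swing forward as they close: fully open they stand 13 mm farther back than shut.
Start: joints at [1.112, 0.241, 0.005, 1.335, 0, 1.571], TCP at [0.221, 0.448, 0.253] pointing down, gripper open.
Joint ranges: [-2.72, 2.72], [-1.05, 1.87], [-1.09, 1.28], [-1.99, 2.15], [-1.42, 1.44], [-3.14, 3.14]. Speed limits (rad/s): [2.79, 2.79, 3.14, 3.14, 3.14, 3.14].

INTERFACE

Orientations are given as a unit quaternion [x, y, z, w].
In Python, from workcell import bot gives the robot as it stands.
- The arm moves only by the shell command python3 -m inch 'ROWS'. ROWS is JSON, one flat list of numbers, 7 for each row, row after row: the shift along the world's x, y, z in mm, then the turn, a rotation vector about the world's x, y, z in rad, then the opening in per cent of the stroke, from 0 (shut) to 100 (fully open). A call has 1 to 8 rows; each row is the pose to reach, as a shift and turn from the pose commanded when the call began; what a row does not reach only later rows make up. A row lasts 1/12 s, in which the tool goes at most 41.7 mm and 7.16 degrees, less where a joint would pass 70% of its speed; a pose out of reach is approached as far as the arm can. A call with a gripper value outside its range is refused whole. The fingers move at their own pace and stop on an object; the grip force is fixed at half the most. Time passes only in rows, so rows that repeat a pose let the fingers close. It gives the time, the measured TCP pose, the force, the opening and the grip force at its end, in the units of the state.
- bot.get_obs(): the state, without advancing time (a new reading comes with each control period).
- bot.camera(name): name is "scene" or "top" or "wrist"; returns the picture (384x512x3 uint8, blue, green, red); there is no depth.
- bot.camera_info(name): a dict with "intrinsics" (3x3 intrinsics, pixels), "camera_from_world" (4x4, takes a point from world to camera coordinates); the wrist camera has in their place "hand_eye" (4x4, takes a point from camera to tool coordinates, whose origin is the TCP and whose axes are the flange's). Camera axes: x right, y down, z forward; pixel columns grow to the right and rows downward; lengths in m; the calibration is good to about 2 mm. A picture is of the moment at which its call begins: read the wrist's pose just before it. camera_info takes no time and is no camera call.
- bot.job_done(): hands the job in; it is judged then, once.
Trained networks look in the newest picture that a camera, given by its name, has taken for a name from the list of things; names that differ only in an ending like _2 or _b are one class to them, and where a whole thing is asked for, a point or a joint stands for the part that bears it (a point fixed in the world has none). Each returns a list of dicts, best first, with "confidence" (0 to 1); they miss things now and then, are a little off and sometimes report something else, mostly with a low value. They report only what shows in the picture. A call takes as long as a camera call. They do not tell look-alikes from the thing itself.
- bot.silhouettes(camera, target): "mask" (384x512 bool, what is visible of it) and "uv" ([column, row] in pixels, amid what is visible of it).
- bot.spot_point(camera, target): "uv" ([column, row] in pixels: a listed point, or the origin of a listed thing).
The state is a dict: "clock": time; "joint_pos": joint angles; "joint_vel": joint speeds; "tau": joint torques, N m; "eef_pos": TCP position; "tool_rot": TCP orientation; "ft_force": force on the tool from outside, world axes, zero at the start; "ft_torque": the same for the moment, N m; "grip_width": finger opening in m; "grasp_force": force on a finger pad.
Only numpy, scipy, OpenCV 4.12 (cv2) and the standard library are available. Lean on these libraries where they do the work, as an engineer would, in place of code of your own. Each camera call takes 0.05 s, during which the arm holds its last target. There are 200 camera calls.

## Working session

There is one attempt and no reset: what is moved stays moved. The work goes in short steps, Python scripts to look and compute and a shell command to move; the robot and the scene stay as the last step left them, time stands still between calls to the robot, and variables do not carry over. Pictures are saved under pics/ and viewed, at most 10 in all, crops included, and the job is handed in when it is done.

```bash
mkdir -p pics; ls; cat > h.py <<'E'
import numpy as np, cv2
from workcell import bot
from scipy.spatial.transform import Rotation as R
def ray(cam,uv):
    i=bot.camera_info(cam); K=np.array(i["intrinsics"])
    T=np.array(i["camera_from_world"]) if cam!="wrist" else None
    if T is None:
        o=bot.get_obs(); W=np.eye(4); W[:3,:3]=R.from_quat(o["tool_rot"]).as_matrix(); W[:3,3]=o["eef_pos"]
        T=np.linalg.inv(W@np.array(i["hand_eye"]))
    d=np.linalg.inv(K)@[uv[0],uv[1],1]; Ti=np.linalg.inv(T)
    return Ti[:3,3],Ti[:3,:3]@d
def onz(cam,uv,z):
    c,d=ray(cam,uv); return c+d*(z-c[2])/d[2]
def proj(cam,P):
    i=bot.camera_info(cam); K=np.array(i["intrinsics"]); T=np.array(i["camera_from_world"])
    p=K@(T[:3,:3]@np.asarray(P)+T[:3,3]); return p[:2]/p[2]
def corners(mask):
    c=max(cv2.findContours(mask.astype(np.uint8),0,1)[0],key=cv2.contourArea)
    return cv2.minAreaRect(c),cv2.boxPoints(cv2.minAreaRect(c))
E
python3 - <<'E'
from h import *
t=bot.camera("top"); s=bot.camera("scene")
cv2.imwrite("pics/a.png",cv2.hconcat([cv2.resize(t,(400,300)),cv2.resize(s,(400,300))]))
cv2.imwrite("pics/top.png",t)
for n,z in [("panel",.096),("lightbox",.09),("stand",.05),("dispenser",.12),("wipes",.036),("loupe",.042)]:
    for d in bot.silhouettes("top",n)[:3]:
        r,b=corners(d["mask"]); print(n,round(d["confidence"],2),np.round(r[2],1),[list(np.round(onz("top",p,z)[:2],3)) for p in b])
for n,z in [("panel_edge_a",.093),("panel_edge_b",.093),("panel",.09),("lightbox",0),("stand",0),("stand_back",.04),("dispenser",0)]:
    for d in bot.spot_point("top",n)[:2]: print(n,round(d["confidence"],2),np.round(d["uv"]),np.round(onz("top",d["uv"],z),3))
print(bot.get_obs()["clock"])
E
```

```text
pics
panel 0.94 8.1 [[np.float64(0.497), np.float64(0.265)], [np.float64(0.625), np.float64(0.252)], [np.float64(0.603), np.float64(0.085)], [np.float64(0.476), np.float64(0.1)]]
panel 0.75 33.7 [[np.float64(0.329), np.float64(0.274)], [np.float64(0.428), np.float64(0.212)], [np.float64(0.38), np.float64(0.137)], [np.float64(0.282), np.float64(0.2)]]
panel 0.74 40.4 [[np.float64(0.264), np.float64(-0.058)], [np.float64(0.425), np.float64(-0.193)], [np.float64(0.321), np.float64(-0.317)], [np.float64(0.163), np.float64(-0.182)]]
lightbox 0.61 90.0 [[np.float64(0.683), np.float64(0.293)], [np.float64(0.686), np.float64(0.071)], [np.float64(0.453), np.float64(0.066)], [np.float64(0.45), np.float64(0.284)]]
stand 0.78 12.7 [[np.float64(0.538), np.float64(-0.074)], [np.float64(0.68), np.float64(-0.104)], [np.float64(0.651), np.float64(-0.235)], [np.float64(0.511), np.float64(-0.203)]]
dispenser 0.97 26.6 [[np.float64(0.534), np.float64(0.474)], [np.float64(0.583), np.float64(0.452)], [np.float64(0.545), np.float64(0.372)], [np.float64(0.496), np.float64(0.394)]]
wipes 0.88 12.8 [[np.float64(0.561), np.float64(-0.386)], [np.float64(0.674), np.float64(-0.413)], [np.float64(0.649), np.float64(-0.525)], [np.float64(0.537), np.float64(-0.497)]]
panel_edge_a 0.9 [198. 233.] [0.338 0.175 0.093]
panel_edge_a 0.87 [179. 222.] [0.375 0.237 0.093]
panel_edge_b 0.9 [198. 233.] [0.338 0.175 0.093]
panel_edge_b 0.87 [179. 222.] [0.375 0.237 0.093]
panel 0.91 [199. 168.] [0.554 0.177 0.09 ]
panel 0.71 [188. 226.] [0.362 0.209 0.09 ]
stand 0.73 [295. 155.] [ 0.621 -0.152  0.   ]
stand 0.45 [198. 166.] [0.576 0.195 0.   ]
stand_back 0.57 [300. 148.] [ 0.637 -0.164  0.04 ]
stand_back 0.27 [199. 172.] [0.55  0.186 0.04 ]
dispenser 0.93 [128. 174.] [0.545 0.443 0.   ]
dispenser 0.49 [254. 212.] [ 0.416 -0.009  0.   ]
0.75
```

View pics/a.png

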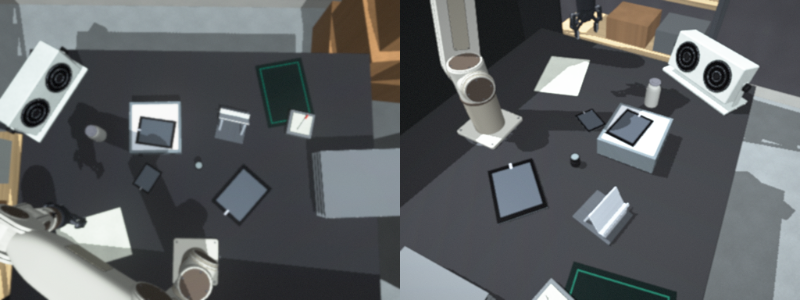

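View pics/top.png

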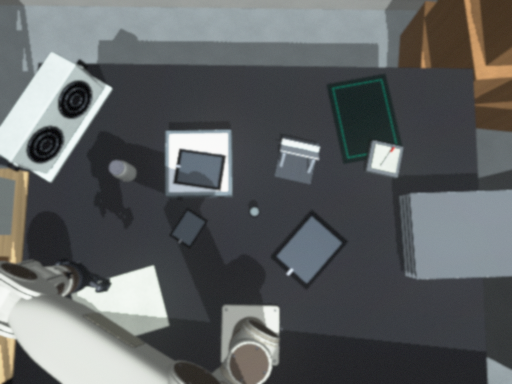

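The top view shows the middle panel on the light box around pixels (176-225, 148-190), with the stand at (298,158). The loupe is at (254,211), and the small and large look-alikes lie on the bench. Next I'll move above the box and look with the wrist camera.

```bash
python3 -c "
from h import *
o=bot.get_obs();print(np.round(R.from_quat(o['tool_rot']).as_matrix(),3),np.round(bot.camera_info('wrist')['hand_eye'],3))"
python3 -m inch '[30,-25,10,0,0,0,100, 60,-50,30,0,0,0,100, 90,-75,45,0,0,0,100, 120,-100,60,0,0,0,100, 150,-125,75,0,0,0,100,180,-150,80,0,0,0,100,210,-175,80,0,0,0,100,210,-175,80,0,0,0,100]'
python3 -m inch '[30,-30,0,0,0,0,100, 60,-60,0,0,0,0,100, 90,-90,0,0,0,0,100,90,-90,0,0,0,0,100]'
python3 - <<'E'
from h import *
o=bot.get_obs();print(np.round(R.from_quat(o['tool_rot']).as_matrix(),3),np.round(o['joint_pos'],3))
w=bot.camera("wrist"); cv2.imwrite("pics/w1.png",w)
E
```

```text
[[-0.897  0.443  0.   ]
 [ 0.443  0.897  0.   ]
 [-0.     0.    -1.   ]] [[ 0.    -0.959 -0.285  0.073]
 [ 1.     0.     0.    -0.   ]
 [-0.    -0.285  0.959 -0.121]
 [ 0.     0.     0.     1.   ]]
clock: 1.42
eef_pos: [0.4362, 0.2691, 0.3336]
tool_rot: [0.231, 0.973, -0.0, 0.002]
ft_force: [-0.2, 0.3, -0.4]
grip_width: 0.0854
grasp_force: 0.0
clock: 1.75
eef_pos: [0.5251, 0.1788, 0.3322]
tool_rot: [0.231, 0.973, -0.001, 0.001]
ft_force: [-1.1, 0.2, -0.1]
grip_width: 0.0854
grasp_force: 0.0
[[-0.894  0.449  0.001]
 [ 0.449  0.894 -0.003]
 [-0.002 -0.002 -1.   ]] [ 0.33   0.337  0.34   1.573 -0.003  0.795]
```

View pics/w1.png

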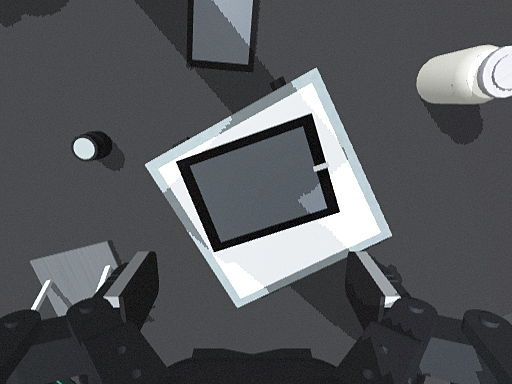

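The wrist view shows the box top with corners at about (146,164), (317,68), (391,236) and (239,306). The panel corners are at (177,161), (312,115), (340,211) and (218,249).

```bash
python3 - <<'E'
from h import *
g=cv2.cvtColor(cv2.imread("pics/w1.png"),6).astype(np.uint8)
def ref(pts,z):
    q=cv2.cornerSubPix(g,np.float32(pts).reshape(-1,1,2),(5,5),(-1,-1),(3,30,.01)).reshape(-1,2)
    P=np.array([onz("wrist",p,z)[:2] for p in q]); print(np.round(q,1).tolist()); print(np.round(P,4).tolist(),"c",np.round(P.mean(0),4))
    for i in range(4):
        d=P[(i+1)%4]-P[i]; print("  len %.4f ang %.1f"%(np.hypot(*d),np.degrees(np.arctan2(d[1],d[0]))))
ref([(146,164),(317,68),(391,236),(239,306)],.09)
ref([(177,161),(312,115),(340,211),(218,249)],.096)
E
```

```text
[[144.0, 164.39999389648438], [315.70001220703125, 66.9000015258789], [392.1000061035156, 235.0], [237.1999969482422, 307.6000061035156]]
[[0.4639, 0.0714], [0.4563, 0.2898], [0.6753, 0.2974], [0.6825, 0.0793]] c [0.5695 0.1845]
  len 0.2185 ang 92.0
  len 0.2191 ang 2.0
  len 0.2182 ang -88.1
  len 0.2187 ang -177.9
[[175.39999389648438, 161.1999969482422], [311.1000061035156, 112.69999694824219], [339.6000061035156, 211.3000030517578], [213.6999969482422, 251.89999389648438]]
[[0.4766, 0.1074], [0.4966, 0.2658], [0.6152, 0.2506], [0.595, 0.0923]] c [0.5458 0.179 ]
  len 0.1596 ang 82.8
  len 0.1196 ang -7.3
  len 0.1596 ang -97.3
  len 0.1193 ang 172.7
```

```bash
python3 -m inch '[30,0,0,0,0,0.12,100, 60,-1,-10,0,0,0.24,100, 90,-2,-40,0,0,0.36,100, 120,-4,-70,0,0,0.5,100, 120,-4,-110,0,0,0.5,100, 120,-4,-150,0,0,0.5,100,120,-4,-190,0,0,0.5,100,120,-4,-200,0,0,0.5,100]'
python3 -m inch '[0,0,-3,0,0,0,100,0,0,-5,0,0,0,100,0,0,-5,0,0,0,100]'
```

```text
clock: 2.47
eef_pos: [0.636, 0.1793, 0.1248]
tool_rot: [-0.021, 1.0, -0.002, -0.007]
ft_force: [-2.4, -0.0, -2.0]
grip_width: 0.0853
grasp_force: 0.0
clock: 2.72
eef_pos: [0.6428, 0.1804, 0.1313]
tool_rot: [-0.021, 1.0, 0.001, 0.002]
ft_force: [0.4, -0.5, 0.3]
grip_width: 0.0852
grasp_force: 0.0
```

```bash
python3 -m inch '[0,0,-6,0,0,0,100,0,0,-12,0,0,0,100,0,0,-12,0,0,0,100,0,0,-12,0,0,0,100]'
python3 -m inch '[0,0,-2,0,0,0,100,0,0,-4,0,0,0,100,0,0,-4,0,0,0,100]'
```

```text
clock: 3.05
eef_pos: [0.6414, 0.1792, 0.1166]
tool_rot: [-0.021, 1.0, 0.0, 0.0]
ft_force: [-0.3, 0.6, 0.7]
grip_width: 0.0855
grasp_force: 0.0
clock: 3.3
eef_pos: [0.6412, 0.1792, 0.1119]
tool_rot: [-0.021, 1.0, -0.0, -0.0]
ft_force: [-0.8, -0.6, 0.0]
grip_width: 0.0854
grasp_force: 0.0
```

No contact yet. The open pads stand farther back, so I'll keep going down in small steps.

```bash
python3 -m inch '[0,0,-2,0,0,0,100,0,0,-3,0,0,0,100,0,0,-3,0,0,0,100]'
python3 -m inch '[0,0,-2,0,0,0,100,0,0,-3,0,0,0,100,0,0,-3,0,0,0,100]'
python3 -m inch '[0,0,-1,0,0,0,100,0,0,-2,0,0,0,100,0,0,-2,0,0,0,100]'
```

```text
clock: 3.55
eef_pos: [0.6412, 0.1792, 0.1088]
tool_rot: [-0.021, 1.0, -0.0, -0.0]
ft_force: [0.7, -0.5, 0.3]
grip_width: 0.0854
grasp_force: 0.0
clock: 3.8
eef_pos: [0.6412, 0.1792, 0.1059]
tool_rot: [-0.021, 1.0, -0.0, -0.0]
ft_force: [0.0, -0.9, 0.1]
grip_width: 0.0857
grasp_force: 0.0
clock: 4.05
eef_pos: [0.6413, 0.1793, 0.1041]
tool_rot: [-0.021, 1.0, -0.0, -0.0]
ft_force: [0.5, 0.1, -1.1]
grip_width: 0.0855
grasp_force: 0.0
```

```bash
python3 -m inch '[0,0,-1,0,0,0,100,0,0,-2.5,0,0,0,100,0,0,-2.5,0,0,0,100]'
python3 -m inch '[0,0,-1,0,0,0,100,0,0,-1,0,0,0,100]'
```

```text
clock: 4.3
eef_pos: [0.6413, 0.1792, 0.1014]
tool_rot: [-0.021, 1.0, -0.0, -0.0]
ft_force: [0.5, 0.0, -0.6]
grip_width: 0.0853
grasp_force: 0.0
clock: 4.47
eef_pos: [0.6413, 0.1793, 0.1006]
tool_rot: [-0.021, 1.0, -0.0, -0.0]
ft_force: [-1.3, 0.4, 0.6]
grip_width: 0.0852
grasp_force: 0.0
```

```bash
python3 -m inch '[-8,0,0,0,0,0,100,-16,0,0,0,0,0,100,-22,0,0,0,0,0,100,-28,0,0,0,0,0,100,-34,0,0,0,0,0,100,-40,0,0,0,0,0,100,-45,0,0,0,0,0,100,-48,0,0,0,0,0,100]'
python3 - <<'E'
from h import *
w=bot.camera("wrist"); cv2.imwrite("pics/w2.png",w)
E
```

```text
clock: 5.13
eef_pos: [0.5929, 0.1793, 0.101]
tool_rot: [-0.021, 1.0, -0.0, 0.0]
ft_force: [0.3, -0.5, -0.6]
grip_width: 0.0851
grasp_force: 0.5
```

View pics/w2.png

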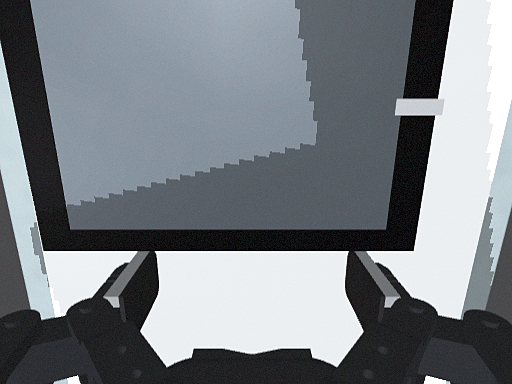

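The far edge (row 250, columns 44-414) now lies square against both fingers at (150,250) and (350,250). I'll check where it is and push on.

```bash
python3 - <<'E'
from h import *
for p in [(44,250),(414,250)]: print(np.round(onz("wrist",p,.096),4))
E
python3 -m inch '[-6,0,0,0,0,0,100,-12,0,0,0,0,0,100,-18,-1,0,0,0,0,100,-24,-1,0,0,0,0,100,-30,-1,0,0,0,0,100,-34,-1,0,0,0,0,100,-37,-1,0,0,0,0,100,-37,-1,0,0,0,0,100]'
python3 - <<'E'
from h import *
w=bot.camera("wrist"); cv2.imwrite("pics/w3.png",w); g=cv2.cvtColor(w,6)
for c in (100,250,380):
    col=g[:,c].astype(int); r=[i for i in range(150,300) if col[i]<60 and col[i+2]>150]; print(c,r,[np.round(onz("wrist",(c,x+1.5),.096),4) for x in r[-1:]])
E
```

```text
[0.5842 0.0892 0.096 ]
[0.5776 0.2492 0.096 ]
clock: 5.85
eef_pos: [0.5554, 0.1783, 0.1008]
tool_rot: [-0.021, 1.0, -0.0, -0.001]
ft_force: [0.7, -0.4, 0.2]
grip_width: 0.0856
grasp_force: 0.0
100 [249, 250] [array([0.5472, 0.1126, 0.096 ])]
250 [249, 250] [array([0.5445, 0.1774, 0.096 ])]
380 [249, 250] [array([0.5421, 0.2336, 0.096 ])]
```

The panel now overhangs by about 36 mm, with its near edge middle at about (0.425, 0.165). I'll lift off and collect joint samples for a reach model, and work out the turn to the horizontal grasp.

```bash
cat >> h.py <<'E'
import json,os
def log():
    o=bot.get_obs(); L=json.load(open("log.json")) if os.path.exists("log.json") else [[[1.112,.241,.005,1.335,0,1.571],[.221,.448,.253]],[[.33,.337,.34,1.573,-.003,.795],[.5251,.1788,.3322]]]
    L.append([list(map(float,o["joint_pos"])),list(map(float,o["eef_pos"]))]); json.dump(L,open("log.json","w")); return o
E
python3 -c "
from h import *
log()"
python3 -m inch '[0,0,35,0,0,0,100,0,0,70,0,0,0,100,-30,0,105,0,-0.12,0,60,-60,0,140,0,-0.24,0,40,-90,0,160,0,-0.36,0,40,-120,0,160,0,-0.48,0,40,-150,0,160,0,-0.6,0,40,-150,0,160,0,-0.6,0,40]'
python3 - <<'E'
from h import *
o=log(); print(np.round(o["joint_pos"],3))
a=np.radians(2.4); c,s=np.cos(a),np.sin(a)
T=np.array([[-s,0,c],[c,0,s],[0,1,0]])
R0=R.from_quat(o["tool_rot"]); print(np.round(R0.as_matrix(),2))
for sg in (1,-1):
    M=T*np.array([sg,sg,1]); v=(R.from_matrix(M)*R0.inv()).as_rotvec(); print(sg,np.round(v,3),np.linalg.norm(v))
E
```

```text
clock: 6.57
eef_pos: [0.3879, 0.1694, 0.2444]
tool_rot: [-0.026, 0.958, -0.013, 0.285]
ft_force: [-5.7, -4.3, -9.7]
grip_width: 0.0341
grasp_force: 0.0
[ 0.634 -0.242 -0.654  0.68  -0.338  0.497]
[[-0.84 -0.04  0.55]
 [-0.06  1.   -0.01]
 [-0.54 -0.04 -0.84]]
1 [ 1.495 -0.731 -0.764] 1.8313274449873163
-1 [-1.36  -0.814  0.786] 1.7691699077235712
```

```bash
python3 -m inch '[0,0,0,0.098,-0.048,-0.05,40,0,0,10,0.196,-0.096,-0.1,40,0,0,20,0.294,-0.144,-0.15,40,0,0,30,0.392,-0.192,-0.2,40,0,0,40,0.49,-0.24,-0.25,40,0,0,40,0.49,-0.24,-0.25,40]'
cat >> h.py <<'E'
def fk(j,q):
    r0,h,a,b,c,d,e,L=q; ry=lambda t:R.from_euler("y",t).as_matrix(); rz=lambda t:R.from_euler("z",t).as_matrix()
    p4=ry(j[1]-j[2]+j[3]); Rt=rz(j[0])@p4@rz(j[4])
    p=rz(j[0])@(np.array([r0,0,h])+ry(j[1])@[a,0,b]+ry(j[1]-j[2])@[c,0,d]+p4@[e,0,0])+Rt@[L,0,0]
    M=Rt@R.from_euler("x",j[5]).as_matrix()@np.array([[0,0,1],[0,1,0],[-1,0,0]])
    M=Rt@R.from_euler("x",j[5]-np.pi/2).as_matrix()@np.array([[0,0,1],[1,0,0],[0,1,0]])
    return p,M
def fit():
    from scipy.optimize import least_squares
    D=json.load(open("log.json")); q0=np.array([0,.2,.03,.3,.25,.03,.07,.15])
    s=least_squares(lambda q:np.r_[np.concatenate([fk(j,q)[0]-p for j,p in D]),3e-4*(q-q0)],q0)
    return s.x,np.abs(s.fun[:3*len(D)]).max()
E
python3 - <<'E'
from h import *
o=log(); q,e=fit(); print(np.round(q,3),e); print(np.round(o["joint_pos"],3),np.round(fk(o["joint_pos"],q)[1]-R.from_quat(o["tool_rot"]).as_matrix(),2))
E
```

```text
clock: 7.07
eef_pos: [0.405, 0.1772, 0.2997]
tool_rot: [0.171, 0.881, 0.186, 0.399]
ft_force: [0.5, 0.2, -0.9]
grip_width: 0.0342
grasp_force: 0.0
[ 0.001  0.241 -0.     0.494  0.391  0.008  0.103  0.282] 0.00033512698980872613
[ 0.578 -0.451 -0.861  0.277 -0.262  0.838] [[-0.  0. -0.]
 [ 0.  0.  0.]
 [ 0.  0.  0.]]
```

```bash
cat >> h.py <<'E'
lo=np.array([-2.72,-1.05,-1.09,-1.99,-1.42,-3.14])+.02; hi=np.array([2.72,1.87,1.28,2.15,1.44,3.14])-.02
def ik(p,M,q,n=30):
    from scipy.optimize import least_squares
    best=None; g=np.random.default_rng(0)
    for k in range(n):
        x0=g.uniform(lo,hi); x0[0]=np.arctan2(p[1],p[0])
        def f(j):
            P,Mm=fk(j,q); return np.r_[(P-p)*5,R.from_matrix(Mm@M.T).as_rotvec()]
        s=least_squares(f,x0,bounds=(lo,hi))
        if best is None or s.cost<best.cost: best=s
        if best.cost<1e-8: break
    P,Mm=fk(best.x,q); return best.x,1e3*(P-p),np.degrees(np.linalg.norm(R.from_matrix(Mm@M.T).as_rotvec()))
def rot(yaw,pitch,sg): # tool z: heading yaw, pitched down; sg=+1 tool y up, -1 flipped
    return R.from_euler("zy",[yaw,pitch],degrees=True).as_matrix()@np.array([[0,0,1],[sg,0,0],[0,sg,0]])
E
python3 - <<'E'
from h import *
q,_=fit()
for p,M in [((.434,.165,.0935),(2.4,0)),((.37,.162,.0935),(2.4,0)),((.434,.165,.0935),(20,0)),((.37,.14,.0935),(20,0)),((.434,.165,.0935),(2.4,10)),((.434,.165,.25),(2.4,0)),((.58,-.14,.15),(-12.5,60))]:
  for sg in (1,-1):
    j,e,a=ik(np.array(p),rot(*M,sg),q); print(p,M,sg,np.round(j,2),np.round(e,1),round(a,1))
E
```

```text
(0.434, 0.165, 0.0935) (2.4, 0) 1 [ 0.98  1.14 -1.07 -1.97 -1.22  1.78] [17.9 33.6 -9.7] 17.3
(0.434, 0.165, 0.0935) (2.4, 0) -1 [ 0.98  1.14 -1.07 -1.97 -1.22 -1.36] [17.9 33.6 -9.7] 17.3
(0.37, 0.162, 0.0935) (2.4, 0) 1 [ 1.27  0.67 -1.07 -0.38 -1.4   2.91] [-22.3  23.1  -0. ] 20.0
(0.37, 0.162, 0.0935) (2.4, 0) -1 [ 1.27  0.67 -1.07 -0.38 -1.4  -0.23] [-22.3  23.1  -0. ] 20.0
(0.434, 0.165, 0.0935) (20, 0) 1 [ 0.93  1.13 -1.07 -1.97 -1.05  1.74] [ 37.8  58.3 -16. ] 28.1
(0.434, 0.165, 0.0935) (20, 0) -1 [ 0.93  1.13 -1.07 -1.97 -1.05 -1.4 ] [ 37.8  58.3 -16. ] 28.1
(0.37, 0.14, 0.0935) (20, 0) 1 [-1.33  1.85 -1.07  0.73  1.42 -2.07] [-107.2  -43.4  -11.5] 4.4
(0.37, 0.14, 0.0935) (20, 0) -1 [-1.33  1.85 -1.07  0.73  1.42  1.07] [-107.2  -43.4  -11.5] 4.4
(0.434, 0.165, 0.0935) (2.4, 10) 1 [ 0.96  1.15 -1.07 -1.97 -1.18  1.77] [ 22.8  33.6 -16.5] 16.4
(0.434, 0.165, 0.0935) (2.4, 10) -1 [ 0.96  1.15 -1.07 -1.97 -1.18 -1.37] [ 22.8  33.6 -16.5] 16.4
(0.434, 0.165, 0.25) (2.4, 0) 1 [ 0.95  0.07 -1.07 -0.62 -1.08  2.01] [ 6.8 23.1 15.8] 18.7
(0.434, 0.165, 0.25) (2.4, 0) -1 [ 0.95  0.07 -1.07 -0.62 -1.08 -1.13] [ 6.8 23.1 15.8] 18.7
(0.58, -0.14, 0.15) (-12.5, 60) 1 [-0.18  0.19 -0.52  0.31 -0.13  1.42] [-0.  0. -0.] 0.0
(0.58, -0.14, 0.15) (-12.5, 60) -1 [-0.18  0.19 -0.52  0.31 -0.13 -1.72] [-0.  0.  0.] 0.0
```

The near edge can't be gripped with a horizontal tool because the wrist would fold too far. I'll scan for which edges and headings are feasible at both the grasp and the placing.

```bash
cat > scan.py <<'E'
from h import *
q,_=fit()
ok=lambda p,M: (lambda r:(np.abs(r[1]).max()<2 and r[2]<1.5,r[0]))(ik(np.array(p),M,q,6))
print("grasp right edge")
for x in (.50,.54,.58,.62,.66):
    print(x,[ (t if ok((x,.055,.0935),rot(t,0,1))[0] else "-") for t in range(0,91,10)])
print("left edge")
for x in (.54,.60,.66):
    print(x,[ (t if ok((x,.31,.0935),rot(t,0,1))[0] else "-") for t in range(-60,31,10)])
# place: stand frame
ys=-12.5; S=R.from_euler("z",ys,degrees=True).as_matrix(); u=S@[-.5,0,.866]; n=S@[.866,0,.5]; y=S@[0,1,0]; o=np.array([.62,-.155,0])+S@[.026,0,.04]
print("place: tool z = -u cos b - y sin b ; tool y = -+n")
for b in (-80,-60,-40,-20,0,20,40,60,80):
    z=-u*np.cos(np.radians(b))-y*np.sin(np.radians(b)); row=[]
    for Y,Z in ((0,100),(40,100),(70,100),(70,60),(-70,60),(-50,100)):
        p=o+n*.003+y*Y/1e3+u*Z/1e3-z*.003; r=[]
        for s in (1,-1):
            Yt=s*n; M=np.c_[np.cross(Yt,z),Yt,z]; k,j=ok(p,M); r.append("%.1f"%j[5] if k else "-")
        row.append(r)
    print(b,row)
E
time python3 scan.py
```

```text
grasp right edge
0.5 ['-', '-', '-', '-', '-', '-', '-', 70, 80, 90]
0.54 ['-', '-', '-', '-', '-', 50, '-', '-', 80, 90]
0.58 ['-', '-', '-', '-', 40, 50, '-', '-', 80, '-']
0.62 ['-', '-', '-', 30, 40, 50, 60, '-', 80, '-']
0.66 ['-', '-', 20, 30, 40, 50, 60, '-', '-', '-']
left edge
0.54 ['-', '-', '-', '-', -20, -10, 0, '-', '-', '-']
0.6 ['-', '-', '-', -30, -20, -10, 0, 10, 20, 30]
0.66 ['-', '-', '-', -30, -20, -10, 0, 10, 20, 30]
place: tool z = -u cos b - y sin b ; tool y = -+n
-80 [['-0.2', '-'], ['-0.1', '-'], ['-0.0', '-3.1'], ['-0.0', '-3.1'], ['-', '-'], ['-0.2', '-']]
-60 [['0.6', '-2.5'], ['0.7', '-2.4'], ['0.8', '-2.3'], ['0.9', '-2.3'], ['0.4', '-2.7'], ['0.5', '-2.7']]
-40 [['1.1', '-2.1'], ['1.2', '-2.0'], ['1.3', '-1.9'], ['1.3', '-1.9'], ['0.9', '-2.2'], ['1.0', '-2.2']]
-20 [['1.3', '-1.8'], ['1.4', '-1.7'], ['1.5', '-1.7'], ['1.5', '-1.7'], ['1.2', '-1.9'], ['1.2', '-1.9']]
0 [['1.5', '-1.6'], ['1.6', '-1.5'], ['1.7', '-1.5'], ['1.7', '-1.5'], ['1.4', '-1.7'], ['1.4', '-1.7']]
20 [['1.7', '-1.4'], ['1.8', '-1.3'], ['1.9', '-1.3'], ['1.9', '-1.3'], ['1.6', '-1.6'], ['1.6', '-1.5']]
40 [['2.0', '-1.2'], ['2.1', '-1.1'], ['2.1', '-1.0'], ['2.1', '-1.0'], ['1.8', '-1.4'], ['1.8', '-1.3']]
60 [['2.4', '-0.7'], ['2.6', '-0.6'], ['2.6', '-0.5'], ['2.6', '-0.5'], ['2.1', '-1.0'], ['2.2', '-0.9']]
80 [['-3.0', '0.1'], ['-3.0', '0.2'], ['-3.0', '0.2'], ['-3.0', '0.2'], ['3.1', '-0.1'], ['-3.1', '0.0']]
real	0m10.216s
user	0m10.281s
sys	0m0.189s
```

Plan: gripping over the box's -y side edge near x≈0.6 with heading about 50° is feasible, and so is the matching placing. First I'll push the panel about 115 mm in +x, then about 60 mm in -y.

```bash
python3 - <<'E'
from h import *
o=bot.get_obs(); R0=R.from_quat(o["tool_rot"]); v=(R.from_quat([-.021,1,0,0])*R0.inv()).as_rotvec(); print(np.round(v,3),np.linalg.norm(v))
print(1e3*(np.array([.385,.165,.18])-o["eef_pos"]))
q,_=fit()
for t in (45,50,55,60):
  for x in (.58,.60,.62):
    z=np.array([np.cos(np.radians(t)),np.sin(np.radians(t)),0]); g=np.array([x,.046,.0935])-.003*z
    for b in (0,.07):
        j,e,a=ik(g-b*z,rot(t,0,1),q,25); print(t,x,b,np.round(j,2),np.round(e,1),round(a,1))
E
```

```text
[-0.406  0.824  0.396] 1.0004123712943849
[ -20.01359545  -12.19463283 -119.66675309]
45 0.58 0 [-0.39  1.11 -0.84 -1.95  1.17  1.57] [0. 0. 0.] 0.0
45 0.58 0.07 [-0.56  1.12 -0.89 -1.97  1.34  1.53] [ 0.2 -0.1  0.1] 0.5
45 0.6 0 [-0.37  1.1  -0.79 -1.89  1.16  1.57] [-0.  0.  0.] 0.0
45 0.6 0.07 [-0.53  1.12 -0.85 -1.96  1.32  1.57] [-0.  0.  0.] 0.0
45 0.62 0 [-0.35  1.08 -0.75 -1.83  1.14  1.57] [-0.  0.  0.] 0.0
45 0.62 0.07 [-0.51  1.1  -0.81 -1.91  1.29  1.57] [-0.  0.  0.] 0.0
50 0.58 0 [-0.41  1.09 -0.78 -1.87  1.28  1.57] [-0.  0.  0.] 0.0
50 0.58 0.07 [-0.56  1.11 -0.83 -1.94  1.42  1.57] [ 0.8  1.3 -0. ] 1.0
50 0.6 0 [-0.39  1.08 -0.74 -1.82  1.26  1.57] [-0. -0.  0.] 0.0
50 0.6 0.07 [-0.54  1.09 -0.78 -1.87  1.42  1.57] [-0.  0.  0.] 0.0
50 0.62 0 [-0.37  1.07 -0.69 -1.76  1.25  1.57] [-0.  0.  0.] 0.0
50 0.62 0.07 [-0.52  1.08 -0.73 -1.81  1.39  1.57] [0. 0. 0.] 0.0
55 0.58 0 [-0.42  1.08 -0.72 -1.8   1.38  1.57] [-0.  0.  0.] 0.0
55 0.58 0.07 [-0.55  1.1  -0.8  -1.9   1.42  1.57] [ 4.1  6.7 -0. ] 5.3
55 0.6 0 [-0.4   1.07 -0.68 -1.75  1.36  1.57] [-0.  0.  0.] 0.0
55 0.6 0.07 [-0.53  1.08 -0.75 -1.84  1.42  1.57] [ 3.1  5.2 -0. ] 4.2
55 0.62 0 [-0.39  1.06 -0.63 -1.7   1.35  1.57] [ 0. -0.  0.] 0.0
55 0.62 0.07 [-0.52  1.07 -0.7  -1.77  1.42  1.57] [2.2 3.9 0. ] 3.3
60 0.58 0 [-0.42  1.07 -0.7  -1.77  1.42  1.57] [1.5 3.3 0. ] 2.6
60 0.58 0.07 [-0.59  1.13 -0.04  1.97  1.42 -1.57] [-4.2 -6.4  0. ] 5.1
60 0.6 0 [-0.41  1.06 -0.64 -1.7   1.42  1.57] [ 1.   2.2 -0. ] 1.9
60 0.6 0.07 [-0.57  1.15  0.04  2.02  1.42 -1.57] [-4.8 -7.6 -0. ] 6.3
60 0.62 0 [-0.39  1.06 -0.59 -1.64  1.42  1.57] [0.6 1.3 0. ] 1.1
60 0.62 0.07 [-0.55  1.18  0.11  2.08  1.42 -1.57] [-5.2 -8.6 -0. ] 7.3
```

```bash
python3 -m inch '[-3,-2,-10,-0.049,0.099,0.047,70,-6,-4,-20,-0.097,0.198,0.095,100,-9,-6,-30,-0.146,0.297,0.142,100,-12,-8,-40,-0.195,0.395,0.19,100,-15,-10,-50,-0.243,0.494,0.237,100,-20,-12,-60,-0.292,0.593,0.285,100,-20,-12,-80,-0.341,0.692,0.333,100,-20,-12,-100,-0.39,0.791,0.38,100]'
python3 -m inch '[0,0,-20,-0.016,0.033,0.016,100,0,0,-25,-0.016,0.033,0.016,100,0,0,-25,-0.016,0.033,0.016,100]'
python3 -c "
from h import *
o=log();print(np.round(R.from_quat(o['tool_rot']).as_matrix(),3))"
```

```text
clock: 7.73
eef_pos: [0.3876, 0.1664, 0.2014]
tool_rot: [-0.016, 1.0, 0.007, 0.015]
ft_force: [0.9, 0.6, -0.4]
grip_width: 0.0854
grasp_force: 0.0
clock: 7.98
eef_pos: [0.3855, 0.1659, 0.1736]
tool_rot: [-0.022, 1.0, -0.001, -0.003]
ft_force: [-0.4, 0.7, -0.1]
grip_width: 0.0855
grasp_force: 0.0
[[-0.999 -0.044 -0.006]
 [-0.044  0.999 -0.002]
 [ 0.006 -0.002 -1.   ]]
```

```bash
python3 -m inch '[0,0,-30,0,0,0,100,0,0,-60,0,0,0,100,0,0,-71,0,0,0,100,0,0,-71,0,0,0,100,10,0,-72,0,0,0,100,18,0,-72,0,0,0,100,24,0,-72,0,0,0,100,30,0,-72,0,0,0,100]'
python3 -m inch '[8,0,0,0,0,0,100,16,1,0,0,0,0,100,24,1,0,0,0,0,100,32,1,0,0,0,0,100,40,2,0,0,0,0,100,48,2,0,0,0,0,100,56,2,0,0,0,0,100,62,2,0,0,0,0,100]'
python3 -m inch '[8,0,0,0,0,0,100,16,1,0,0,0,0,100,24,1,0,0,0,0,100,32,1,0,0,0,0,100,40,2,0,0,0,0,100,48,2,0,0,0,0,100,54,2,0,0,0,0,100,58,2,0,0,0,0,100]'
```

```text
clock: 8.65
eef_pos: [0.4187, 0.1668, 0.1055]
tool_rot: [-0.022, 1.0, 0.001, 0.002]
ft_force: [0.4, -0.0, 0.8]
grip_width: 0.0856
grasp_force: 0.0
clock: 9.32
eef_pos: [0.4785, 0.1684, 0.1048]
tool_rot: [-0.022, 1.0, 0.0, -0.001]
ft_force: [-7.1, 0.5, 12.5]
grip_width: 0.0857
grasp_force: 6.1
clock: 9.98
eef_pos: [0.5366, 0.1704, 0.1048]
tool_rot: [-0.022, 1.0, 0.0, -0.0]
ft_force: [-7.6, 0.6, 11.2]
grip_width: 0.0854
grasp_force: 5.6
```

The force readings suggest the tips are riding on top of the panel. I'll lift and look.

```bash
python3 -m inch '[0,0,20,0,0,0,100,0,0,60,0,0,0,100,-30,0,100,0,0,0,100,-70,0,140,0,0,0,100,-70,0,140,0,0,0,100]'
python3 - <<'E'
from h import *
log(); cv2.imwrite("pics/w4.png",bot.camera("wrist"))
E
```

```text
clock: 10.4
eef_pos: [0.4663, 0.1705, 0.2472]
tool_rot: [-0.022, 1.0, 0.001, 0.002]
ft_force: [0.5, -0.5, -0.2]
grip_width: 0.0853
grasp_force: 0.0
```

View pics/w4.png

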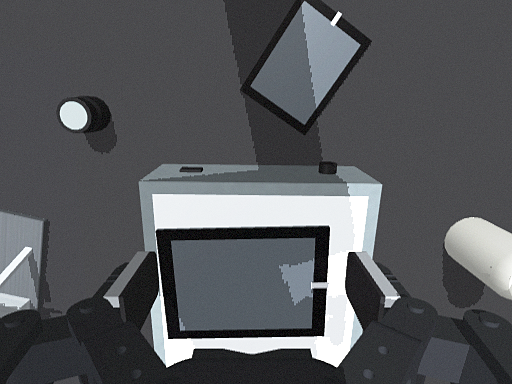

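The wrist view shows the panel back on the box, with corners at about (157,229), (329,226), (326,335) and (167,339). The loupe is undisturbed at (75,115).

```bash
python3 - <<'E'
from h import *
g=cv2.cvtColor(cv2.imread("pics/w4.png"),6)
q=cv2.cornerSubPix(g,np.float32([(157,229),(329,226),(326,335),(167,339)]).reshape(-1,1,2),(4,4),(-1,-1),(3,30,.01)).reshape(-1,2)
P=np.array([onz("wrist",p,.096)[:2] for p in q]); print(q.tolist(),np.round(P,4).tolist(),P.mean(0))
d=P[1]-P[0]; print(np.hypot(*d),np.degrees(np.arctan2(d[1],d[0]))-90)
E
```

```text
[[155.40122985839844, 229.59368896484375], [329.133056640625, 225.7999267578125], [323.3970031738281, 335.7695007324219], [167.66183471679688, 338.4884033203125]] [[0.5101, 0.0845], [0.4994, 0.2449], [0.6216, 0.2531], [0.6318, 0.0919]] [0.56572295 0.16858276]
0.16078459909372772 3.8333984144800297
```

```bash
python3 -m inch '[0,-2,-40,0,0,0,100,0,-2,-80,0,0,0,100,0,-2,-115,0,0,0,100,0,-2,-135,0,0,0,100,0,-2,-145,0,0,0,100,0,-2,-145,0,0,0,100,0,-2,-145,0,0,0,100]'
python3 -m inch '[0,0,-0.5,0,0,0,100,8,0,-0.5,0,0,0,100,16,0,-0.5,0,0,0,100,24,0,-0.5,0,0,0,100,24,0,-0.5,0,0,0,100]'
python3 -m inch '[8,0,0,0,0,0,100,16,1,0,0,0,0,100,24,1,0,0,0,0,100,32,1,0,0,0,0,100,38,1,0,0,0,0,100,43,2,0,0,0,0,100,45,2,0,0,0,0,100]'
```

```text
clock: 11.03
eef_pos: [0.4674, 0.1684, 0.0992]
tool_rot: [-0.022, 1.0, 0.0, 0.001]
ft_force: [0.3, 0.6, -0.1]
grip_width: 0.0853
grasp_force: 0.0
clock: 11.45
eef_pos: [0.4924, 0.1686, 0.0989]
tool_rot: [-0.022, 1.0, 0.0, 0.001]
ft_force: [-0.7, -0.6, 4.3]
grip_width: 0.0854
grasp_force: 2.4
clock: 12.03
eef_pos: [0.5342, 0.1703, 0.0989]
tool_rot: [-0.022, 1.0, 0.0, -0.002]
ft_force: [-8.0, -0.4, 11.2]
grip_width: 0.0852
grasp_force: 6.2
```

```bash
python3 -m inch '[-2,0,30,0,0,0,100,0,0,65,0,0,0.12,100,15,20,100,0,0,0.24,100,30,45,110,0,0,0.36,100,45,70,110,0,0,0.48,100,60,95,110,0,0,0.6,100,70,115,110,0,0,0.72,100,70,117,110,0,0,0.84,100]'
python3 -m inch '[0,0,0,0,0,0.12,100,0,0,0,0,0,0.24,100,0,0,0,0,0,0.36,100,0,0,0,0,0,0.48,100,0,0,0,0,0,0.6,100,0,0,0,0,0,0.72,100,0,0,0,0,0,0.72,100]'
python3 - <<'E'
from h import *
log(); w=bot.camera("wrist"); cv2.imwrite("pics/w5.png",w)
E
```

```text
clock: 12.7
eef_pos: [0.6069, 0.291, 0.2068]
tool_rot: [-0.432, 0.902, 0.0, 0.001]
ft_force: [0.1, 0.0, -1.1]
grip_width: 0.0854
grasp_force: 0.0
clock: 13.28
eef_pos: [0.6056, 0.2872, 0.2076]
tool_rot: [0.719, -0.695, -0.0, 0.0]
ft_force: [0.3, 0.1, 0.4]
grip_width: 0.0855
grasp_force: 0.0
```

View pics/w5.png

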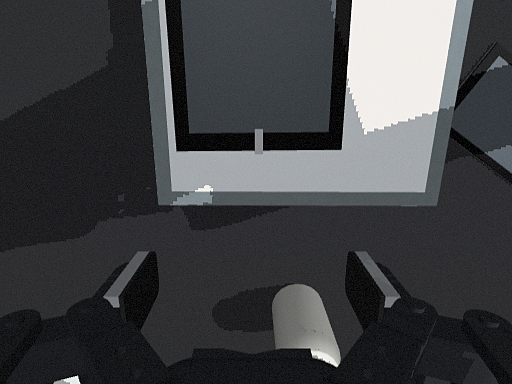

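Edge c shows at row 151, columns 177-342. The box's +y edge is at row 205, and the dispenser is at (305,330).

```bash
python3 - <<'E'
from h import *
for p,z in [((177,151.5),.096),((342.5,150.5),.096),((159,205.5),.09),((438,205.5),.09)]: print(np.round(onz("wrist",p,z),4))
for d in bot.silhouettes("wrist","dispenser")[:2]:
    print(d["confidence"],d["uv"],np.round(onz("wrist",d["uv"],.12),3))
E
```

```text
[0.6602 0.2513 0.096 ]
[0.5396 0.2469 0.096 ]
[0.6773 0.2952 0.09  ]
[0.4578 0.2887 0.09  ]
0.91 [303.2, 325.6] [0.562 0.38  0.12 ]
```

```bash
python3 -m inch '[-5,0,-35,0,0,0,100,-5,0,-70,0,0,0,100,-5,0,-95,0,0,0,100,-5,0,-107,0,0,0,100,-5,0,-107,0,0,0,100,-5,0,-107,0,0,0,100]'
python3 -m inch '[0,-8,0,0,0,0,100,0,-16,0,0,0,0,100,0,-24,0,0,0,0,100,0,-32,0,0,0,0,100,0,-40,0,0,0,0,100,0,-48,0,0,0,0,100,0,-54,0,0,0,0,100,0,-54,0,0,0,0,100]'
python3 -m inch '[0,-7,0,0,0,0,100,0,-14,0,0,0,0,100,0,-21,0,0,0,0,100,0,-28,0,0,0,0,100,0,-34,0,0,0,0,100,0,-36,0,0,0,0,100,0,-36,0,0,0,0,100]'
python3 - <<'E'
from h import *
w=bot.camera("wrist"); cv2.imwrite("pics/w6.png",w)
E
```

```text
clock: 13.88
eef_pos: [0.6002, 0.2872, 0.101]
tool_rot: [0.718, -0.696, -0.0, 0.0]
ft_force: [-0.6, 0.4, 0.6]
grip_width: 0.0851
grasp_force: 0.0
clock: 14.55
eef_pos: [0.6005, 0.2314, 0.1014]
tool_rot: [0.718, -0.696, 0.0, 0.0]
ft_force: [-0.4, -0.0, -0.2]
grip_width: 0.0853
grasp_force: 0.0
clock: 15.13
eef_pos: [0.6005, 0.1963, 0.1013]
tool_rot: [0.718, -0.696, 0.0, 0.0]
ft_force: [-0.6, 0.3, 1.2]
grip_width: 0.0854
grasp_force: 0.0
```

View pics/w6.png

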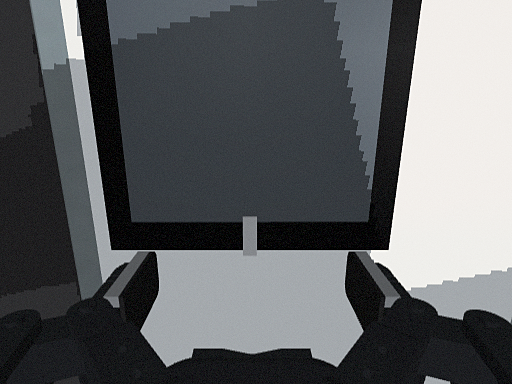

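Edge c is at row 249, columns 112-390, square against the fingers. Next I'll check the IK path for the grasp.

```bash
cat >> h.py <<'E'
def ikw(p,M,q,x0):
    from scipy.optimize import least_squares
    f=lambda j:(lambda P,Mm:np.r_[(P-p)*5,R.from_matrix(Mm@M.T).as_rotvec()])(*fk(j,q))
    s=least_squares(f,np.clip(x0,lo+.001,hi-.001),bounds=(lo,hi)); P,Mm=fk(s.x,q)
    return s.x,1e3*np.linalg.norm(P-p),np.degrees(np.linalg.norm(R.from_matrix(Mm@M.T).as_rotvec()))
E
python3 - <<'E'
from h import *
o=log(); A,B=[onz("wrist",p,.096)[:2] for p in ((112,249.5),(390,249.5))]; x=(A-B)/np.linalg.norm(A-B); yv=np.array([-x[1],x[0]]); m=(A+B)/2
print("edge",A,B,"yaw",np.degrees(np.arctan2(x[1],x[0])),"len",np.linalg.norm(A-B),"centre",m-.08*yv,"edge d",m-.16*yv)
q,e=fit(); print(np.round(q,3),e); j=np.array(o["joint_pos"]); print(np.round(j,2))
p0=np.array(o["eef_pos"])+[0,0,.17]; R0=R.from_quat(o["tool_rot"])
for T in (45,50):
 for sg in (1,-1):
  Rt=R.from_matrix(rot(T,0,sg)); v=(Rt*R0.inv()).as_rotvec(); print(T,sg,"rotvec",np.round(v,3),np.linalg.norm(v))
  p1=np.array([.575,.0,.25]); x=j
  for s in np.linspace(0,1,6):
    x,ep,ea=ikw(p0+s*(p1-p0),(R.from_rotvec(v*s)*R0).as_matrix(),q,x); print("  ",np.round(x,2),round(ep,1),round(ea,1))
  for p in ((.575,-.0,.17),(.56,-.0,.0935),(.60,.04,.0935)):
    x,ep,ea=ikw(np.array(p),Rt.as_matrix(),q,x); print("  d",np.round(x,2),round(ep,1),round(ea,1))
E
```

```text
edge [0.66073361 0.1874451 ] [0.54009274 0.18364078] yaw 1.8061807905071758 len 0.12070083883472309 centre [0.60293467 0.10558269] edge d [0.60545615 0.02562243]
[ 0.     0.241 -0.     0.494  0.391  0.008  0.102  0.282] 0.0004026959932300067
[ 0.32  0.6   0.14  1.12 -0.   -1.29]
45 1 rotvec [ 1.758  0.761 -1.781] 2.6155599596543837
   [ 0.32  0.51  0.45  1.51 -0.   -1.29] 0.0 0.0
   [ 0.09  0.5   0.37  1.5   0.38 -1.16] 0.0 0.0
   [-0.12  0.5   0.22  1.43  0.74 -1.03] 0.0 0.0
   [-0.3   0.51 -0.    1.27  1.08 -0.83] 0.0 0.0
   [-0.43  0.44 -0.36  0.61  1.37 -0.17] 0.0 0.0
   [-0.49  0.63 -0.88 -1.51  1.27  1.57] 0.0 0.0
  d [-0.49  0.88 -0.86 -1.73  1.27  1.57] 0.0 0.0
  d [-0.5   1.11 -0.83 -1.93  1.29  1.57] 0.0 0.0
  d [-0.38  1.09 -0.78 -1.87  1.16  1.57] 0.0 0.0
45 -1 rotvec [ 0.637 -1.47   0.59 ] 1.7067255193741218
   [ 0.32  0.51  0.45  1.51 -0.   -1.29] 0.0 0.0
   [ 0.22  0.24 -0.01  1.01  0.08 -1.49] 0.0 0.0
   [ 0.07  0.07 -0.37  0.54  0.27 -1.69] 0.0 0.0
   [-0.13  0.04 -0.65  0.07  0.57 -1.86] 0.0 0.0
   [-0.34  0.21 -0.83 -0.5   0.95 -1.92] 0.0 0.0
   [-0.49  0.63 -0.88 
[... 472 characters left out ...]
0.0
   [-0.5   0.64 -0.82 -1.45  1.37  1.57] 0.0 0.0
  d [-0.5   0.87 -0.8  -1.67  1.37  1.57] 0.0 0.0
  d [-0.52  1.09 -0.77 -1.86  1.39  1.57] 0.0 0.0
  d [-0.4   1.07 -0.73 -1.8   1.27  1.57] 0.0 0.0
50 -1 rotvec [ 0.704 -1.447  0.657] 1.738308182848902
   [ 0.32  0.51  0.45  1.51 -0.   -1.29] 0.0 0.0
   [ 0.22  0.24 -0.01  1.01  0.09 -1.51] 0.0 0.0
   [ 0.05  0.08 -0.36  0.56  0.31 -1.73] 0.0 0.0
   [-0.16  0.06 -0.62  0.12  0.64 -1.92] 0.0 0.0
   [-0.36  0.23 -0.78 -0.38  1.03 -2.  ] 0.0 0.0
   [-0.5   0.64 -0.82 -1.45  1.37 -1.57] 0.0 0.0
  d [-0.5   0.87 -0.8  -1.67  1.37 -1.57] 0.0 0.0
  d [-0.52  1.09 -0.77 -1.86  1.39 -1.57] 0.0 0.0
  d [-0.4   1.07 -0.73 -1.8   1.27 -1.57] 0.0 0.0
```

Panel centre is at (0.603, 0.1056), yaw 1.8°, overhanging the -y side by about 50 mm. I'll grip near the a/d corner with heading 47°, which keeps the fingers off the stand sheet when placing.

```bash
python3 -m inch '[0,2,40,0,0,0,100,0,2,80,0,0,0,60,0,2,120,0,0,0,40,0,0,160,0.046,-0.102,0.043,40,0,-20,190,0.093,-0.204,0.086,40,0,-50,190,0.14,-0.307,0.13,40,-5,-80,190,0.186,-0.409,0.173,40,-10,-110,190,0.232,-0.511,0.216,40]'
python3 -m inch '[-4,-15,0,0.046,-0.102,0.043,40,-8,-30,0,0.093,-0.204,0.086,40,-12,-45,0,0.14,-0.307,0.13,40,-16,-60,0,0.186,-0.409,0.173,40,-18,-75,-5,0.232,-0.511,0.216,40,-20,-90,-10,0.279,-0.614,0.259,40,-20,-105,-20,0.325,-0.716,0.302,40,-20,-121,-30,0.372,-0.818,0.346,40]'
python3 - <<'E'
from h import *
o=log(); print(np.round(o["joint_pos"],2)); v=(R.from_matrix(rot(47,0,-1))*R.from_quat(o["tool_rot"]).inv()).as_rotvec(); print(np.round(v,3), 1e3*(np.array([.57,-.035,.25])-o["eef_pos"]))
E
```

```text
clock: 15.85
eef_pos: [0.5904, 0.0869, 0.2937]
tool_rot: [0.761, -0.585, 0.105, -0.26]
ft_force: [1.8, -1.4, -0.8]
grip_width: 0.0342
grasp_force: 0.0
clock: 16.52
eef_pos: [0.5717, -0.0289, 0.2658]
tool_rot: [0.693, -0.331, 0.235, -0.595]
ft_force: [1.6, -0.0, 0.7]
grip_width: 0.0342
grasp_force: 0.0
[-0.53  0.31 -0.77 -0.5   1.23 -2.05]
[ 0.079 -0.177  0.078] [ -1.69764865  -6.08497342 -15.81921754]
```

```bash
python3 -m inch '[0,0,0,0.046,-0.102,0.043,40,0,0,0,0.06,-0.133,0.056,40,0,0,0,0.06,-0.133,0.056,40,0,0,0,0.06,-0.133,0.056,40]'
python3 - <<'E'
from h import *
o=log(); print(np.round(o["joint_pos"],2)); v=(R.from_matrix(rot(47,0,-1))*R.from_quat(o["tool_rot"]).inv()).as_rotvec(); print(np.round(v,3), 1e3*(np.array([.565,-.03,.0935])-o["eef_pos"]))
q,e=fit()
for p in ((.565,-.03,.15),(.565,-.03,.0935),(.558,.033,.0935)): print([np.round(t,2) for t in ikw(np.array(p),rot(47,0,-1),q,o["joint_pos"])])
E
```

```text
clock: 16.85
eef_pos: [0.5726, -0.0281, 0.2642]
tool_rot: [0.667, -0.279, 0.253, -0.642]
ft_force: [-0.2, 0.6, -0.7]
grip_width: 0.0342
grasp_force: 0.0
[-0.55  0.49 -0.82 -1.1   1.34 -1.75]
[ 0.019 -0.048  0.022] [  -7.61435458   -1.86071042 -170.74297085]
[array([-0.56,  0.92, -0.81, -1.73,  1.38, -1.57]), np.float64(0.0), np.float64(0.0)]
[array([-0.56,  1.08, -0.76, -1.84,  1.38, -1.57]), np.float64(0.0), np.float64(0.0)]
[array([-0.44,  1.11, -0.84, -1.95,  1.26, -1.57]), np.float64(0.0), np.float64(0.0)]
```

```bash
python3 -m inch '[-4,-2,-30,0.019,-0.048,0.022,40,-7,-2,-65,0.019,-0.048,0.022,40,-7,-2,-100,0.019,-0.048,0.022,40,-7,-2,-130,0.019,-0.048,0.022,40,-7,-2,-155,0.019,-0.048,0.022,40,-7,-2,-170,0.019,-0.048,0.022,40,-7,-2,-170,0.019,-0.048,0.022,40,-7,-2,-170,0.019,-0.048,0.022,40]'
python3 - <<'E'
from h import *
o=log(); print(np.round(o["joint_pos"],2)); v=(R.from_matrix(rot(47,0,-1))*R.from_quat(o["tool_rot"]).inv()).as_rotvec(); print(np.round(v,3), 1e3*(np.array([.558,.033,.0935])-o["eef_pos"]))
E
```

```text
clock: 17.52
eef_pos: [0.5658, -0.0297, 0.0948]
tool_rot: [0.658, -0.259, 0.259, -0.658]
ft_force: [-0.7, -0.0, 0.2]
grip_width: 0.0339
grasp_force: 0.0
[-0.56  1.07 -0.76 -1.82  1.38 -1.58]
[ 0.    -0.001 -0.   ] [-7.80042538 62.69851519 -1.339434  ]
```

```bash
python3 -m inch '[-1,12,-1.5,0,0,0,40,-2,24,-1.5,0,0,0,40,-4,36,-1.5,0,0,0,40,-6,48,-1.5,0,0,0,40,-8,58,-1.5,0,0,0,40,-8,63,-1.5,0,0,0,40,-8,63,-1.5,0,0,0,40]'
```

```text
clock: 18.1
eef_pos: [0.5571, 0.0351, 0.0945]
tool_rot: [0.659, -0.258, 0.258, -0.658]
ft_force: [-0.0, 0.2, 0.0]
grip_width: 0.0341
grasp_force: 0.0
```

```bash
python3 -m inch '[0,0,0,0,0,0,25,0,0,0,0,0,0,15,0,0,0,0,0,0,5,0,0,0,0,0,0,0,0,0,0,0,0,0,0,0,0,0,0,0,0,0,0,0,0,0,0,0,0,0]'
```

```text
$: bad value
```

```bash
python3 -m inch '[0,0,0,0,0,0,25, 0,0,0,0,0,0,15, 0,0,0,0,0,0,5, 0,0,0,0,0,0,0, 0,0,0,0,0,0,0, 0,0,0,0,0,0,0, 0,0,0,0,0,0,0]'
```

```text
clock: 18.68
eef_pos: [0.5577, 0.033, 0.0942]
tool_rot: [0.658, -0.259, 0.259, -0.657]
ft_force: [0.8, -0.5, -2.1]
grip_width: 0.0053
grasp_force: 59.7
```

```bash
python3 -m inch '[0,0,5,0,0,0,0, 0,0,12,0,0,0,0, 0,0,25,0,0,0,0, 0,0,45,0,0,0,0, 0,0,70,0,0,0,0, 0,0,95,0,0,0,0, 0,0,120,0,0,0,0, 0,0,140,0,0,0,0]'
cat > plan.py <<'E'
from h import *
o=log(); q,e=fit(); j=np.array(o["joint_pos"]); print("q",np.round(q,3),"j",np.round(j,2)); Rc=R.from_quat(o["tool_rot"]); pc=np.array(o["eef_pos"])
b=np.radians(47-1.8); S=R.from_euler("z",-12.5,degrees=True).as_matrix(); u=S@[-.5,0,.866]; n=S@[.866,0,.5]; y=S@[0,1,0]
z=-u*np.cos(b)-y*np.sin(b); F=np.c_[np.cross(n,z),n,z]
so=np.array([.62,-.155,0])+S@[.026,0,.04]
# grasp in panel coords: TCP at glass-plane coords
c=np.array([.603,.1056]); a=np.radians(1.8); d=np.array([.5577,.033])-c; px=d@[np.cos(a),np.sin(a)]; py=d@[-np.sin(a),np.cos(a)]; print("tcp in panel",px,py)
pl=so+n*.003+u*(.060-px)-y*py; print("place tcp",pl)
v1=(R.from_matrix(F)*Rc.inv()).as_rotvec(); print("slerp",v1,np.linalg.norm(v1))
# path: roll in place about tool z (+), then rest
for sgn in (1,-1):
    x=j; print("roll",sgn)
    for k in range(1,7):
        Rk=R.from_rotvec(sgn*k*np.pi/6*Rc.as_matrix()[:,2])*Rc; x,ep,ea=ikw(pc+[.0,0,.1*k/6],Rk.as_matrix(),q,x); print("  ",np.round(x,2),round(ep,1),round(ea,1))
    v=(R.from_matrix(F)*Rk.inv()).as_rotvec(); print("  rest",np.round(v,3),np.linalg.norm(v)); p0=pc+[0,0,.1]; p1=pl+.12*u+.03*n
    for s in np.linspace(0,1,6):
        x,ep,ea=ikw(p0+s*(p1-p0),(R.from_rotvec(v*s)*Rk).as_matrix(),q,x); print("  m",np.round(x,2),round(ep,1),round(ea,1))
    x,ep,ea=ikw(pl,F,q,x); print("  pl",np.round(x,2),ep,ea); print("   rollvec/rad",np.round(sgn*Rc.as_matrix()[:,2],3))
E
python3 plan.py
```

```text
clock: 19.35
eef_pos: [0.5571, 0.0335, 0.2365]
tool_rot: [0.658, -0.258, 0.26, -0.658]
ft_force: [1.1, 0.2, -2.2]
grip_width: 0.0052
grasp_force: 59.8
q [0.    0.241 0.    0.493 0.391 0.008 0.101 0.282] j [-0.44  0.67 -0.93 -1.6   1.26 -1.57]
tcp in panel -0.04755806829363977 -0.0711412688963129
place tcp [ 0.61081365 -0.08009489  0.13464529]
slerp [-2.60582585  0.24480482  1.49748933] 3.0154157372460237
roll 1
   [-0.44  0.61 -0.93 -1.54  1.26 -1.05] 0.0 0.0
   [-0.44  0.56 -0.93 -1.48  1.26 -0.53] 0.0 0.0
   [-0.44  0.5  -0.92 -1.42  1.26 -0.  ] 0.0 0.0
   [-0.44  0.45 -0.92 -1.36  1.26  0.52] 0.0 0.0
   [-0.44  0.4  -0.91 -1.3   1.26  1.04] 0.0 0.0
   [-0.44  0.35 -0.89 -1.24  1.26  1.57] 0.0 0.0
  rest [-0.764  0.916 -1.639] 2.0268729403572707
  m [-0.44  0.35 -0.89 -1.24  1.26  1.57] 0.0 0.0
  m [-0.35  0.02 -0.93 -0.6   0.81  1.3 ] 0.0 0.0
  m [-0.13 -0.14 -0.87 -0.26  0.23  1.35] 0.0 0.0
  m [ 0.11 -0.11 -0.71  0.06 -0.33  1.52] 0.0 0.0
  m [ 0.24  0.09 -0.44  0.5  -0.72  1.83] 0.0 0.0
  m [ 0.27  0.4  -0.06  1.14 -0.91  2.29] 0.0 0.0
  pl [ 0.24  0.58 -0.12  0.87 -0.91  2.25]
[... 170 characters left out ...]
 1.26 -2.62] 0.0 0.0
   [-0.44  0.52 -0.92 -1.46  1.26 -3.12] 0.0 0.4
   [-0.47  0.67 -0.82 -1.97  1.38 -3.12] 9.3 9.2
   [-0.46  0.62 -0.69 -1.97  1.42 -3.12] 44.3 26.4
   [-0.45  0.57 -0.58 -1.97  1.42 -3.12] 83.5 47.0
  rest [-0.764  0.916 -1.639] 2.026872940357271
  m [-0.45  0.57 -0.58 -1.97  1.42 -3.12] 83.5 47.0
  m [-0.51  0.6  -0.61 -1.97  1.42 -3.12] 78.5 56.5
  m [-0.56  0.63 -0.64 -1.97  1.42 -3.12] 74.0 70.8
  m [-0.62  0.67 -0.66 -1.97  1.42 -3.12] 69.4 87.5
  m [-0.67  0.71 -0.69 -1.97  1.42 -3.12] 64.6 105.4
  m [-0.71  0.75 -0.71 -1.97  1.42 -3.12] 60.5 123.8
  pl [-0.66  1.04 -0.53 -1.97  1.42 -3.12] 51.11853320280382 125.80741983619852
   rollvec/rad [-0.682 -0.732  0.001]
```

The panel is gripped and clear of the box. Now I'll roll it 180° about the tool axis while raising it.

```bash
C='x'; python3 -m inch '[0,0,8,0.082,0.088,0,0, 0,0,18,0.164,0.176,0,0, 0,0,28,0.246,0.264,0,0, 0,0,38,0.327,0.351,0,0, 0,0,48,0.409,0.439,0,0, 0,0,58,0.491,0.527,0,0, 0,0,68,0.573,0.615,0,0, 0,0,78,0.655,0.703,0,0]'
python3 -m inch '[0,0,6,0.082,0.088,0,0, 0,0,12,0.164,0.176,0,0, 0,0,18,0.246,0.264,0,0, 0,0,22,0.327,0.351,0,0, 0,0,22,0.409,0.439,0,0, 0,0,22,0.491,0.527,0,0, 0,0,22,0.573,0.615,0,0, 0,0,22,0.655,0.703,0,0]'
python3 -m inch '[0,0,0,0.082,0.088,0,0, 0,0,0,0.164,0.176,0,0, 0,0,0,0.246,0.264,0,0, 0,0,0,0.327,0.351,0,0, 0,0,0,0.409,0.439,0,0, 0,0,0,0.491,0.527,0,0, 0,0,0,0.573,0.615,0,0, 0,0,0,0.655,0.703,0,0]'
python3 -m inch '[0,0,0,0.082,0.088,0,0, 0,0,0,0.164,0.176,0,0, 0,0,0,0.178,0.191,0,0, 0,0,0,0.178,0.191,0,0]'
cat > st.py <<'E'
from h import *
for cam in ("top","scene"):
    im=bot.camera(cam)
    for n in ("stand","stand_back"):
        for d in bot.spot_point(cam,n)[:2]: print(cam,n,round(d["confidence"],2),np.round(d["uv"],1),np.round(onz(cam,d["uv"],0 if n=="stand" else .04),4))
    for d in bot.silhouettes(cam,"stand")[:1]:
        cv2.imwrite("pics/m_%s.png"%cam,d["mask"].astype(np.uint8)*255); print(d["confidence"],d["uv"],corners(d["mask"]))
    cv2.imwrite("pics/s_%s.png"%cam,im)
E
python3 st.py; python3 plan.py | head -5
```

```text
clock: 20.02
eef_pos: [0.5568, 0.0336, 0.3132]
tool_rot: [-0.463, 0.535, 0.077, 0.703]
ft_force: [-0.2, 0.1, -2.2]
grip_width: 0.0053
grasp_force: 59.8
clock: 20.68
eef_pos: [0.5567, 0.0337, 0.3346]
tool_rot: [-0.163, 0.688, 0.393, 0.588]
ft_force: [-0.0, -0.2, -2.5]
grip_width: 0.0049
grasp_force: 59.8
clock: 21.35
eef_pos: [0.5567, 0.0337, 0.3345]
tool_rot: [0.174, 0.685, 0.62, 0.34]
ft_force: [0.2, -0.4, -3.2]
grip_width: 0.0054
grasp_force: 59.8
clock: 21.68
eef_pos: [0.557, 0.0336, 0.3345]
tool_rot: [0.259, 0.658, 0.658, 0.259]
ft_force: [-0.1, -0.4, -3.4]
grip_width: 0.005
grasp_force: 59.7
top stand 0.75 [295.2 156.2] [ 0.6179 -0.1515  0.    ]
top stand_back 0.97 [299.8 148.6] [ 0.6368 -0.1631  0.04  ]
0.71 [295.1, 158.0] (((296.4056396484375, 159.3302001953125), (40.79608154296875, 42.71913146972656), 15.945395469665527), array([[270.9245 , 174.26416],
       [282.66034, 133.18869],
       [321.88678, 144.39624],
       [310.15094, 185.47171]], dtype=float32))
scene stand 0.84 [264.1 280.1] [ 0.6184 -0.1551  0.    ]
scene stand_back 0.92 [267.8 277.4] [ 0.6308 -0.1627  0.04  ]
0.56 [262.5, 274.1] (((263.7219543457031, 270.6082458496094), (59.625789642333984, 64.58534240722656), 38.990997314453125), array([[220.23154, 276.94934],
       [260.86853, 226.75072],
       [307.21237, 264.26715],
       [266.57538, 314.46576]], dtype=float32))
q [0.    0.241 0.    0.493 0.391 0.008 0.101 0.282] j [-0.44  0.36 -0.89 -1.25  1.26  1.57]
tcp in panel -0.04755806829363977 -0.0711412688963129
place tcp [ 0.61081365 -0.08009489  0.13464529]
slerp [-0.76592578  0.91771951 -1.63771524] 2.0275508909399558
roll 1
```

```bash
python3 - <<'E'
import cv2
a=cv2.imread("pics/top.png")[120:200,260:340]; b=cv2.imread("pics/s_scene.png")[215:325,210:320]
cv2.imwrite("pics/st.png",cv2.hconcat([cv2.resize(a,(400,400),interpolation=cv2.INTER_CUBIC),cv2.resize(b,(400,400),interpolation=cv2.INTER_CUBIC)]))
E
```

```text
(no output)
```

View pics/st.png

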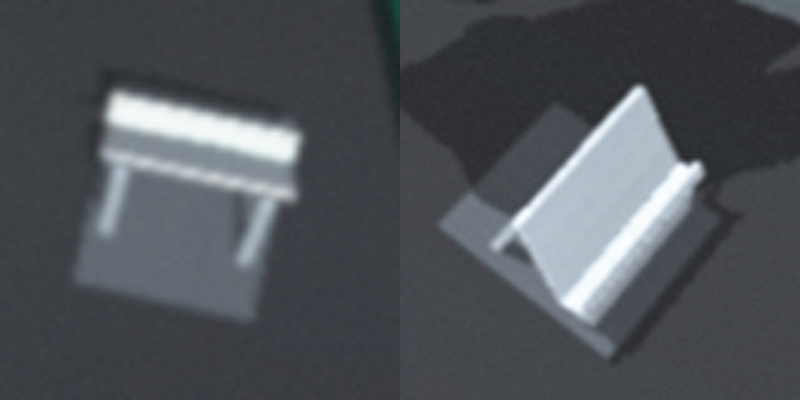

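The crops clearly show the foot corners, the sheet's top edge and the lip. I'll fit the stand's pose to these points from both cameras.

```bash
cat > fs.py <<'E'
from h import *
from scipy.optimize import least_squares
T=[((274.8,176.4),(-85,65,10)),((310.8,184.2),(-85,-65,10)),((280.6,151),(-10,65,102)),((319.4,159),(-10,-65,102)),((282.4,138),(42,65,55)),((320,146),(42,-65,55))]
Sc=[((276.3,238.7),(-10,65,102)),((242.2,276),(-10,-65,102)),((221,276.1),(-85,-65,10)),((268.3,313.5),(65,-65,10)),((254,243.3),(-85,65,10)),((255.4,297.5),(26,-65,40))]
def res(v,sets):
    S=R.from_euler("z",v[2]).as_matrix(); return np.concatenate([proj(c,np.array([v[0],v[1],0])+S@(np.array(P)/1e3))-uv for c,L in sets for uv,P in L])
for nm,sets in (("top",[("top",T)]),("scene",[("scene",Sc)]),("both",[("top",T),("scene",Sc)])):
    s=least_squares(res,[.62,-.155,-.2],args=(sets,),loss="soft_l1"); print(nm,np.round(s.x[:2],4),round(np.degrees(s.x[2]),2),np.round(res(s.x,sets).reshape(-1,2),1).tolist())
E
python3 fs.py
```

```text
top [ 0.6131 -0.1583] -11.01 [[-0.2, 0.1], [0.1, -0.2], [0.1, -0.5], [-0.1, -0.6], [0.3, 0.9], [-0.2, 0.5]]
scene [ 0.6152 -0.1542] -12.03 [[1.3, -0.1], [0.7, 0.7], [-0.2, 0.0], [-0.5, -0.3], [-0.6, -1.3], [-0.3, 0.4]]
both [ 0.6142 -0.1558] -11.4 [[-1.0, -0.4], [-0.8, -0.4], [-0.7, -1.0], [-0.9, -0.8], [-0.3, 0.4], [-0.8, 0.3], [0.4, 0.2], [0.2, 1.4], [-0.8, 0.8], [-0.7, 0.1], [-1.6, -0.9], [-0.7, 0.9]]
```

```bash
cat > plan2.py <<'E'
from h import *
o=log(); q,e=fit(); j=np.array(o["joint_pos"]); Rc=R.from_quat(o["tool_rot"]); pc=np.array(o["eef_pos"])
b=np.radians(47-1.8); S=R.from_euler("z",-11.5,degrees=True).as_matrix(); u=S@[-.5,0,.866]; n=S@[.866,0,.5]; y=S@[0,1,0]
z=-u*np.cos(b)-y*np.sin(b); F=np.c_[np.cross(n,z),n,z]; so=np.array([.614,-.156,0])+S@[.026,0,.04]
px,py=-.0476,-.0711
pl=so+n*.003+u*(.060-px)-y*py
if __name__=="__main__":
    print("u",np.round(u,3),"n",np.round(n,3),"y",np.round(y,3),"pl",np.round(pl,4))
    v=(R.from_matrix(F)*Rc.inv()).as_rotvec(); print("rest",np.round(v,3),np.linalg.norm(v),"unit",np.round(v/np.linalg.norm(v),3)); p1=pl+n*.03; p1[2]=.335; print("shift to high",np.round(1e3*(p1-pc),1)); x=j
    for s in np.linspace(0,1,9):
        Rk=(R.from_rotvec(v*s)*Rc); p=pc+s*(p1-pc); x,ep,ea=ikw(p,Rk.as_matrix(),q,x)
        M=Rk.as_matrix(); G=[]  # glass corners: panel z=-tool y; tool z = px*cosb+py*sinb ; 
        pz=-M[:,1]; X=M[:,2]*np.cos(b)-np.cross(pz,M[:,2])*np.sin(b); Y=np.cross(pz,X)
        for cx in (-.06,.06):
            for cy in (-.08,.08): G.append(p+X*(cx-px)+Y*(cy-py))
        print("  m",np.round(x,2),round(ep,1),round(ea,1),"minz",round(min(g[2] for g in G),3))
    for d in (.12,.04,0): x,ep,ea=ikw(pl+n*.01+u*d,F,q,x); print(np.round(x,2),ep,ea)
    print("err now: shift to pl",np.round(1e3*(pl-pc),1),"in stand n,y,u",np.round(1e3*(pc-pl)@np.c_[n,y,u],1))
E
python3 plan2.py
```

```text
u [-0.49   0.1    0.866] n [ 0.849 -0.173  0.5  ] y [0.199 0.98  0.   ] pl [ 0.6035 -0.0813  0.1347]
rest [-0.772  0.909 -1.622] 2.013469950025838 unit [-0.383  0.451 -0.806]
shift to high [  71.3 -119.7    0.7]
  m [-0.44  0.36 -0.89 -1.25  1.26  1.57] 0.0 0.0 minz 0.334
  m [-0.4   0.11 -0.9  -0.74  1.    1.34] 0.0 0.0 minz 0.307
  m [-0.31 -0.05 -0.86 -0.44  0.68  1.3 ] 0.0 0.0 minz 0.282
  m [-0.17 -0.14 -0.8  -0.2   0.32  1.33] 0.0 0.0 minz 0.261
  m [-0.03 -0.15 -0.69  0.01 -0.03  1.4 ] 0.0 0.0 minz 0.244
  m [ 0.09 -0.08 -0.54  0.23 -0.35  1.51] 0.0 0.0 minz 0.233
  m [ 0.17  0.04 -0.35  0.51 -0.61  1.68] 0.0 0.0 minz 0.229
  m [ 0.21  0.2  -0.11  0.85 -0.8   1.9 ] 0.0 0.0 minz 0.232
  m [ 0.22  0.41  0.18  1.28 -0.91  2.19] 0.0 0.0 minz 0.242
[ 0.28  0.36 -0.15  1.09 -0.91  2.29] 6.54309254962578e-08 2.3886569702623004e-08
[ 0.25  0.49 -0.15  0.91 -0.91  2.24] 4.045733889927408e-08 7.491897631859618e-09
[ 0.23  0.56 -0.14  0.84 -0.91  2.21] 3.382369936748279e-11 8.261114964439295e-12
err now: shift to pl [  45.8 -114.5 -199.7] in stand n,y,u [ 41.2 103.1 206.8]
```

```bash
python3 -m inch '[4,-7,0,-0.046,0.054,-0.097,0, 8,-14,0,-0.092,0.108,-0.194,0, 13,-21,0,-0.138,0.162,-0.29,0, 17,-28,0,-0.184,0.217,-0.387,0, 21,-35,0,-0.23,0.271,-0.484,0, 25,-42,0,-0.276,0.325,-0.58,0, 29,-49,0,-0.322,0.379,-0.677,0, 33,-56,0,-0.368,0.433,-0.774,0]'
python3 -m inch '[4,-7,0,-0.046,0.054,-0.097,0, 8,-14,0,-0.092,0.108,-0.194,0, 13,-21,0,-0.138,0.162,-0.29,0, 17,-28,0,-0.184,0.217,-0.387,0, 21,-35,0,-0.23,0.271,-0.484,0, 25,-42,0,-0.276,0.325,-0.58,0, 29,-49,0,-0.322,0.379,-0.677,0, 33,-56,0,-0.368,0.433,-0.774,0]'
python3 -m inch '[5,-7,0,-0.035,0.043,-0.075,0, 5,-7,0,-0.035,0.043,-0.075,0, 5,-7,0,-0.035,0.043,-0.075,0]'
python3 plan2.py | sed '/  m/d'; python3 - <<'E'
from h import *
for cam in ("top","scene"):
    im=bot.camera(cam); cv2.imwrite("pics/h_%s.png"%cam,im)
    for d in bot.silhouettes(cam,"panel")[:4]:
        print(cam,round(d["confidence"],2),np.round(d["uv"]),int(d["mask"].sum()))
E
```

```text
clock: 22.75
eef_pos: [0.5889, -0.0237, 0.3342]
tool_rot: [0.552, 0.661, 0.338, 0.379]
ft_force: [2.2, -0.1, -3.6]
grip_width: 0.0053
grasp_force: 59.6
clock: 23.42
eef_pos: [0.6237, -0.0775, 0.3348]
tool_rot: [0.738, 0.522, -0.068, 0.422]
ft_force: [0.3, 0.0, -2.9]
grip_width: 0.0056
grasp_force: 59.5
clock: 23.67
eef_pos: [0.6298, -0.0846, 0.3306]
tool_rot: [0.748, 0.504, -0.109, 0.419]
ft_force: [0.4, 0.2, -2.3]
grip_width: 0.0051
grasp_force: 59.7
u [-0.49   0.1    0.866] n [ 0.849 -0.173  0.5  ] y [0.199 0.98  0.   ] pl [ 0.6035 -0.0813  0.1347]
rest [-0.027  0.025 -0.053] 0.06474490755247556 unit [-0.421  0.383 -0.822]
shift to high [-0.9 -1.9  4.4]
[ 0.28  0.36 -0.15  1.09 -0.91  2.29] 6.546598679846276e-08 2.3853959116383756e-08
[ 0.25  0.49 -0.15  0.91 -0.91  2.24] 4.016997049555985e-08 7.499794061349116e-09
[ 0.23  0.56 -0.14  0.84 -0.91  2.21] 3.506520448393573e-11 8.412518422382134e-12
err now: shift to pl [ -26.3    3.2 -196. ] in stand n,y,u [120.9   2.1 156.5]
top 0.9 [308. 126.] 639
top 0.67 [310. 251.] 3118
top 0.51 [173. 233.] 40
scene 0.86 [147. 245.] 4478
scene 0.69 [278. 220.] 3686
scene 0.67 [245. 150.] 639
```

```bash
python3 -m inch '[-5,1,-15,-0.027,0.025,-0.053,0, -11,2,-35,-0.027,0.025,-0.053,0, -18,3,-55,-0.027,0.025,-0.053,0, -25,4,-75,-0.027,0.025,-0.053,0, -32,5,-95,-0.027,0.025,-0.053,0, -39,6,-118,-0.027,0.025,-0.053,0, -45,7,-138,-0.027,0.025,-0.053,0, -45,7,-138,-0.027,0.025,-0.053,0]'
python3 plan2.py | sed '/  m/d'; cat > chk.py <<'E'
from plan2 import *
from scipy.optimize import least_squares
# compare the seen glass with the pose expected from the grasp
M=Rc.as_matrix(); pz=-M[:,1]; X=M[:,2]*np.cos(b)-np.cross(pz,M[:,2])*np.sin(b); Y=np.cross(pz,X)
G=[pc+X*(cx-px)+Y*(cy-py) for cx,cy in ((-.06,-.08),(.06,-.08),(.06,.08),(-.06,.08))]
so2=lambda g:np.round(1e3*(g-so)@np.c_[n,y,u],1)
print("expected corners stand_back mm",[so2(g).tolist() for g in G])
for cam in ("scene","top"):
    im=bot.camera(cam); uv=[proj(cam,g) for g in G]; c0=np.mean(uv,0); print(cam,"exp",np.round(uv,1).tolist())
    for d in bot.silhouettes(cam,"panel"):
        if np.hypot(*(np.array(d["uv"])-c0))<45:
            k=max(cv2.findContours(d["mask"].astype(np.uint8),0,2)[0],key=cv2.contourArea); h=cv2.convexHull(k); print("seen",round(d["confidence"],2),int(d["mask"].sum()),cv2.approxPolyDP(h,4,True).reshape(-1,2).tolist())
    v=im.copy(); cv2.polylines(v,[np.int32(np.round(uv))],True,(0,0,255),1); cv2.imwrite("pics/c_%s.png"%cam,v)
E
python3 chk.py
```

```text
clock: 24.53
eef_pos: [0.5796, -0.0789, 0.1935]
tool_rot: [0.754, 0.487, -0.137, 0.419]
ft_force: [-1.7, -0.0, -3.8]
grip_width: 0.0051
grasp_force: 59.7
u [-0.49   0.1    0.866] n [ 0.849 -0.173  0.5  ] y [0.199 0.98  0.   ] pl [ 0.6035 -0.0813  0.1347]
rest [ 0.    -0.002  0.001] 0.002054236849403629 unit [ 0.118 -0.854  0.507]
shift to high [ 49.3  -7.6 141.5]
[ 0.28  0.36 -0.15  1.09 -0.91  2.29] 6.549654100041019e-08 2.3871250327888075e-08
[ 0.25  0.49 -0.15  0.91 -0.91  2.24] 4.0174640416291036e-08 7.494200098412741e-09
[ 0.23  0.56 -0.14  0.84 -0.91  2.21] 3.553524840473152e-11 8.208811563961079e-12
err now: shift to pl [ 23.8  -2.4 -58.9] in stand n,y,u [ 8.8 -2.4 62.9]
expected corners stand_back mm [[11.8, 77.6, 182.9], [11.6, 77.5, 62.9], [11.5, -82.5, 63.0], [11.7, -82.4, 183.0]]
scene exp [[266.3, 200.2], [284.5, 239.1], [242.2, 287.1], [218.8, 247.7]]
seen 0.88 2802 [[263, 204], [286, 239], [243, 285], [220, 246]]
top exp [[275.1, 156.2], [277.2, 145.1], [324.5, 155.3], [326.8, 167.4]]
seen 0.75 546 [[279, 145], [322, 152], [326, 163], [287, 157]]
```

The seen outline agrees with the expected glass pose to 2-4 px, and the lower edge is over the ledge. I'll lower it along the slope.

```bash
python3 -m inch '[5,-1,-9,0,0,0,0, 10,-2,-18,0,0,0,0, 15,-3,-27,0,0,0,0, 19,-4,-34,0,0,0,0, 23,-5,-41,0,0,0,0, 26,-5,-46,0,0,0,0, 26,-5,-46,0,0,0,0]'; python3 plan2.py | tail -1
```

```text
clock: 25.32
eef_pos: [0.6096, -0.0837, 0.1496]
tool_rot: [0.753, 0.486, -0.136, 0.422]
ft_force: [-0.8, -0.2, -2.1]
grip_width: 0.0051
grasp_force: 59.7
err now: shift to pl [ -6.2   2.4 -14.9] in stand n,y,u [13.1 -1.1  9.7]
```

```bash
python3 -m inch '[1,0,-1.7,0,0,0,0, 2,0,-3.4,0,0,0,0, 2,0,-3.4,0,0,0,0]'; python3 -m inch '[1,0,-1.7,0,0,0,0, 1,0,-1.7,0,0,0,0]'; python3 plan2.py | tail -1
```

```text
clock: 25.57
eef_pos: [0.6105, -0.0835, 0.1498]
tool_rot: [0.752, 0.486, -0.137, 0.423]
ft_force: [-13.7, 8.6, 15.7]
grip_width: 0.0052
grasp_force: 62.7
clock: 25.73
eef_pos: [0.6109, -0.0834, 0.1498]
tool_rot: [0.751, 0.487, -0.138, 0.424]
ft_force: [-21.7, 12.8, 24.7]
grip_width: 0.0053
grasp_force: 64.4
err now: shift to pl [ -7.4   2.1 -15.1] in stand n,y,u [14.2 -0.6  9.3]
```

It touches at u≈+9 mm with n≈14, so the lower edge is on the lip. I'll raise it, shift about 9 mm towards the face and lower again.

```bash
python3 -m inch '[-2,0,4,0,0,0,0, -5,1,9,0,0,0,0, -8,2,7,0,0,0,0, -12,2.5,4.5,0,0,0,0, -12,2.5,4.5,0,0,0,0, -12,2.5,4.5,0,0,0,0]'; python3 plan2.py | tail -1
```

```text
clock: 26.23
eef_pos: [0.5999, -0.0812, 0.1486]
tool_rot: [0.754, 0.486, -0.136, 0.421]
ft_force: [0.0, -0.7, -2.8]
grip_width: 0.0049
grasp_force: 59.7
err now: shift to pl [  3.6  -0.1 -13.9] in stand n,y,u [ 3.9 -0.6 13.8]
```

```bash
python3 -m inch '[1,0,-2,0,0,0,0, 2,-0.4,-3.5,0,0,0,0, 3,-0.6,-5.2,0,0,0,0, 4,-0.8,-7,0,0,0,0, 4,-0.8,-7,0,0,0,0]'; python3 plan2.py | tail -1;  python3 -m inch '[1,-0.2,-1.7,0,0,0,0, 1.5,-0.3,-2.6,0,0,0,0, 1.5,-0.3,-2.6,0,0,0,0]'; python3 plan2.py | tail -1
```

```text
clock: 26.65
eef_pos: [0.6045, -0.0819, 0.1421]
tool_rot: [0.754, 0.486, -0.136, 0.421]
ft_force: [-0.3, 0.5, -2.3]
grip_width: 0.005
grasp_force: 59.6
err now: shift to pl [-1.1  0.6 -7.4] in stand n,y,u [ 4.7 -0.3  5.8]
clock: 26.9
eef_pos: [0.606, -0.0821, 0.1398]
tool_rot: [0.754, 0.486, -0.136, 0.421]
ft_force: [-0.5, 0.2, -3.2]
grip_width: 0.0049
grasp_force: 59.7
err now: shift to pl [-2.5  0.8 -5.1] in stand n,y,u [ 4.8 -0.3  3.1]
```

Past the lip and free, so I'll go on in 1 mm steps until it touches.

```bash
python3 -m inch '[0.5,-0.1,-0.9,0,0,0,0, 1,-0.2,-1.7,0,0,0,0, 1,-0.2,-1.7,0,0,0,0]'; python3 -m inch '[0.5,-0.1,-0.9,0,0,0,0, 0.5,-0.1,-0.9,0,0,0,0]';python3 plan2.py | tail -1
```

```text
clock: 27.15
eef_pos: [0.607, -0.0822, 0.1387]
tool_rot: [0.754, 0.486, -0.136, 0.422]
ft_force: [-2.1, 2.0, 0.0]
grip_width: 0.005
grasp_force: 60.1
clock: 27.32
eef_pos: [0.6072, -0.0822, 0.1388]
tool_rot: [0.753, 0.486, -0.136, 0.422]
ft_force: [-6.4, 3.4, 4.8]
grip_width: 0.0053
grasp_force: 61.1
err now: shift to pl [-3.7  0.9 -4.1] in stand n,y,u [ 5.4 -0.2  1.6]
```

On the ledge at u≈1.6. Now I'll bring it against the face.

```bash
python3 -m inch '[-1.1,0.2,0,0,0,0,0, -2,0.4,-0.5,0,0,0,0, -2.8,0.5,-1,0,0,0,0, -2.8,0.5,-1,0,0,0,0]';python3 plan2.py | tail -1; python3 -m inch '[-0.9,0.2,-0.5,0,0,0,0, -1.7,0.3,-1,0,0,0,0, -1.7,0.3,-1,0,0,0,0]';python3 plan2.py | tail -1
```

```text
clock: 27.65
eef_pos: [0.6057, -0.082, 0.1379]
tool_rot: [0.754, 0.485, -0.134, 0.423]
ft_force: [-0.7, 1.5, 5.8]
grip_width: 0.005
grasp_force: 60.5
err now: shift to pl [-2.2  0.6 -3.3] in stand n,y,u [ 3.6 -0.2  1.7]
clock: 27.9
eef_pos: [0.6038, -0.0817, 0.1368]
tool_rot: [0.754, 0.485, -0.135, 0.423]
ft_force: [-0.3, 1.7, 5.7]
grip_width: 0.0057
grasp_force: 60.5
err now: shift to pl [-0.3  0.4 -2.1] in stand n,y,u [ 1.4 -0.3  1.6]
```

```bash
python3 -m inch '[-0.9,0.2,-0.5,0,0,0,0, -1.3,0.3,-0.7,0,0,0,0, -1.3,0.3,-0.7,0,0,0,0]';python3 plan2.py | tail -1; python3 -m inch '[-0.9,0.2,-0.5,0,0,0,0, -1.3,0.3,-0.7,0,0,0,0, -1.3,0.3,-0.7,0,0,0,0]';python3 plan2.py | tail -1
```

```text
clock: 28.15
eef_pos: [0.6024, -0.0815, 0.136]
tool_rot: [0.754, 0.485, -0.135, 0.423]
ft_force: [-1.0, 1.4, 5.9]
grip_width: 0.0046
grasp_force: 60.5
err now: shift to pl [ 1.1  0.2 -1.3] in stand n,y,u [-0.2 -0.4  1.7]
clock: 28.4
eef_pos: [0.6013, -0.0813, 0.1353]
tool_rot: [0.754, 0.485, -0.135, 0.423]
ft_force: [0.8, 0.2, 5.1]
grip_width: 0.0051
grasp_force: 60.4
err now: shift to pl [ 2.1 -0.  -0.7] in stand n,y,u [-1.5 -0.4  1.6]
```

```bash
python3 -m inch '[-0.9,0.2,-0.5,0,0,0,0, -1.3,0.3,-0.7,0,0,0,0, -1.3,0.3,-0.7,0,0,0,0]';python3 plan2.py | tail -1; python3 -m inch '[-0.9,0.2,-0.5,0,0,0,0, -1.3,0.3,-0.7,0,0,0,0, -1.3,0.3,-0.7,0,0,0,0]';python3 plan2.py | tail -1
```

```text
clock: 28.65
eef_pos: [0.6013, -0.0812, 0.1353]
tool_rot: [0.754, 0.484, -0.134, 0.423]
ft_force: [5.9, -2.8, 5.0]
grip_width: 0.0054
grasp_force: 59.9
err now: shift to pl [ 2.2 -0.1 -0.6] in stand n,y,u [-1.6 -0.4  1.6]
clock: 28.9
eef_pos: [0.601, -0.0811, 0.1352]
tool_rot: [0.754, 0.483, -0.133, 0.424]
ft_force: [9.1, -6.0, 4.1]
grip_width: 0.0054
grasp_force: 59.3
err now: shift to pl [ 2.5 -0.2 -0.5] in stand n,y,u [-1.9 -0.3  1.7]
```

Now in contact with the face. I'll ease off slightly and open.

```bash
python3 -m inch '[1.5,-0.3,0.5,0,0,0,0, 1.5,-0.3,0.5,0,0,0,4, 1.5,-0.3,0.5,0,0,0,8, 1.5,-0.3,0.5,0,0,0,11, 1.5,-0.3,0.5,0,0,0,15, 1.5,-0.3,0.5,0,0,0,20, 1.5,-0.3,0.5,0,0,0,25, 1.5,-0.3,0.5,0,0,0,25]'; python3 chk.py
```

```text
clock: 29.57
eef_pos: [0.5984, -0.0807, 0.132]
tool_rot: [0.754, 0.486, -0.137, 0.421]
ft_force: [-0.3, 0.1, -0.3]
grip_width: 0.0212
grasp_force: 0.0
expected corners stand_back mm [[-2.8, 79.6, 120.3], [-2.6, 79.4, 0.3], [-2.8, -80.6, 0.5], [-2.9, -80.4, 120.5]]
scene exp [[272.2, 219.6], [289.3, 255.6], [249.5, 302.9], [227.8, 266.6]]
seen 0.82 2607 [[273, 221], [292, 256], [251, 302], [230, 265]]
top exp [[274.7, 154.3], [276.7, 143.8], [321.8, 153.5], [323.7, 164.9]]
seen 0.85 565 [[278, 142], [320, 150], [324, 162], [278, 154]]
```

Released, and the glass stays where it was expected. I'll retreat along the fingers.

```bash
python3 -m inch '[-2,6,5,0,0,0,25, -4,15,12,0,0,0,25, -7,27,21,0,0,0,25, -11,42,33,0,0,0,25, -16,61,49,0,0,0,25, -22,82,75,0,0,0,25, -25,95,110,0,0,0,25, -25,95,140,0,0,0,25]'; python3 chk.py; python3 - <<'E'
import cv2
a=cv2.imread("pics/c_top.png")[110:210,250:350]; b=cv2.imread("pics/c_scene.png")[200:320,200:320]
from h import bot; a=bot.camera("top")[110:210,250:350]; b=bot.camera("scene")[200:320,200:320]
cv2.imwrite("pics/fin.png",cv2.hconcat([cv2.resize(a,(400,400)),cv2.resize(b,(400,400))]))
E
```

```text
clock: 30.43
eef_pos: [0.574, 0.0168, 0.2743]
tool_rot: [0.753, 0.487, -0.135, 0.421]
ft_force: [1.1, 0.1, 0.5]
grip_width: 0.0211
grasp_force: 0.0
expected corners stand_back mm [[30.8, 170.3, 265.1], [31.1, 170.2, 145.1], [31.5, 10.2, 145.1], [31.1, 10.3, 265.1]]
scene exp [[283.7, 147.4], [301.1, 190.0], [260.3, 233.6], [237.9, 189.7]]
top exp [[242.9, 152.1], [248.0, 140.5], [298.4, 151.2], [298.2, 163.9]]
seen 0.93 640 [[277, 143], [319, 149], [324, 163], [278, 154]]
```

View pics/fin.png

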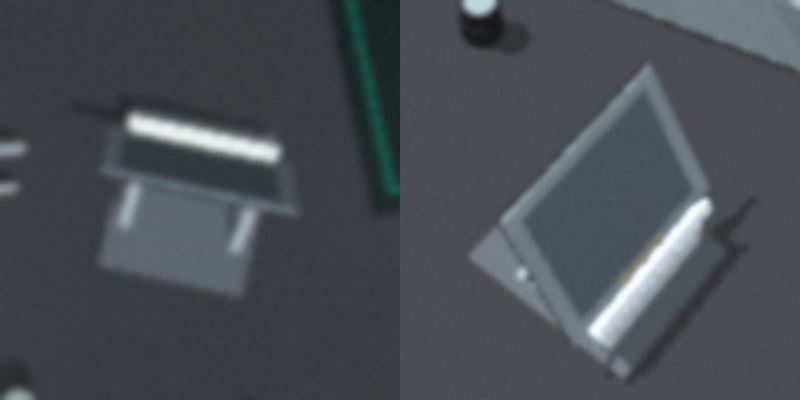

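The final view shows the glass resting against the face in the ledge, back outwards, with its brass pads above the lip. It is centred and the gripper is clear.

```bash
python3 -c "
from workcell import bot
print(bot.job_done())"
```

```text
the job is handed in; nothing more can be done
None
```

The panel stands released in the stand, back outwards and roughly centred, the gripper is clear of it, and the job was handed in at about 31 s; no verdict was returned.

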